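# Load the analyser rack in the order of the blood draw

## Task

The four blood tubes stand in the white collection rack in the order in which the patients came, the first one next to its blue end. Move them one at a time, first to last, into the grey analyser rack in that same order: the first goes into the place beside the white-capped control, which stands at that rack's blue end, and each of the others into the next place along. Seat each tube upright on the floor of the rack, and do not knock the control or the tape roll and the brown bottle standing about.

Things in the scene. Friction and masses are not known exactly. Their poses are not given: they have to be found in the camera images.
- tube_red_mid (a point): Blood tube with a bright red cap. 91 to 93 mm tall; body 13.6 mm across, bottom rounded, cap 17 mm across over the top 21 mm (grasp it from above). Point: on the axis, 46 mm above the bottom end, 35 mm below the cap's middle; z to the cap. 15 g. It starts in one of the four places of the collection rack.
- tube_purple_mid (a point): Blood tube with a purple cap. 91 to 93 mm tall; body 13.6 mm across, bottom rounded, cap 17 mm across over the top 21 mm (grasp it from above). Point: on the axis, 46 mm above the bottom end, 35 mm below the cap's middle; z to the cap. 15 g. It starts in one of the four places of the collection rack.
- tube_green_mid (a point): Blood tube with a green cap. 91 to 93 mm tall; body 13.6 mm across, bottom rounded, cap 17 mm across over the top 21 mm (grasp it from above). Point: on the axis, 46 mm above the bottom end, 35 mm below the cap's middle; z to the cap. 15 g. It starts in one of the four places of the collection rack.
- tube_yellow_mid (a point): Blood tube with a yellow cap. 91 to 93 mm tall; body 13.6 mm across, bottom rounded, cap 17 mm across over the top 21 mm (grasp it from above). Point: on the axis, 46 mm above the bottom end, 35 mm below the cap's middle; z to the cap. 15 g. It starts in one of the four places of the collection rack.
- tube_control_mid (a point): Control sample: a tube with a white cap. 91 to 93 mm tall; body 13.6 mm across, bottom rounded, cap 17 mm across over the top 21 mm (grasp it from above). Point: on the axis, 46 mm above the bottom end, 35 mm below the cap's middle; z to the cap. 15 g. It stands in place 1 of the analyser rack, next to the blue end, and stays there.
- collection_rack: White collection rack, blue cap at one end, grey at the other; cannot slide. 172 x 50 x 54 mm. 19 mm round wells, mouths bevelled to 29 mm, top at 46 mm, sleeved down to the floor at 6 mm. Seated tube: middle at 52 mm, cap at 76 to 98 mm. Origin: centre of the underside; y along the row to the blue end, z up. Places from the blue end: y = 54, 18, -18, -54 mm (x = 0).
- analyser_rack: Grey analyser rack, blue cap at one end, black at the other; cannot slide. 208 x 50 x 54 mm. 19 mm round wells, mouths bevelled to 29 mm, top at 46 mm, sleeved down to the floor at 6 mm. Seated tube: middle at 52 mm, cap at 76 to 98 mm. Origin: centre of the underside; y along the row to the blue end, z up. Places from the blue end: y = 72 (control), 36, 0, -36, -72 mm (x = 0).
- tape_roll_mid (a point): Bystander: cream roll of plaster tape standing upright, 33 mm in diameter, 60 mm tall; this point is its centre. Not to be knocked.
- brown_bottle_mid (a point): Bystander: brown bottle with a black cap, 60 mm in diameter, 142 mm tall; this point is its centre, half-way up. Not to be knocked.

How it is judged:
On the way, in this order (a step that is already met when the one before it is completed fails the run):
1. the first tube, counted from the blue end of the collection rack, stands in place 2 of the analyser rack, the later ones still in the collection rack (((y of tube_red_mid in the frame of analyser_rack between 0.026 and 0.046 m and x of tube_red_mid in the frame of analyser_rack between -0.01 and 0.01 m and z of tube_red_mid in the frame of analyser_rack below 0.06 m) or (y of tube_purple_mid in the frame of analyser_rack between 0.026 and 0.046 m and x of tube_purple_mid in the frame of analyser_rack between -0.01 and 0.01 m and z of tube_purple_mid in the frame of analyser_rack below 0.06 m) or (y of tube_green_mid in the frame of analyser_rack between 0.026 and 0.046 m and x of tube_green_mid in the frame of analyser_rack between -0.01 and 0.01 m and z of tube_green_mid in the frame of analyser_rack below 0.06 m) or (y of tube_yellow_mid in the frame of analyser_rack between 0.026 and 0.046 m and x of tube_yellow_mid in the frame of analyser_rack between -0.01 and 0.01 m and z of tube_yellow_mid in the frame of analyser_rack below 0.06 m)) and (y of tube_red_mid in the frame of collection_rack between 0.006 and 0.03 m or y of tube_purple_mid in the frame of collection_rack between 0.006 and 0.03 m or y of tube_green_mid in the frame of collection_rack between 0.006 and 0.03 m or y of tube_yellow_mid in the frame of collection_rack between 0.006 and 0.03 m) and (y of tube_red_mid in the frame of collection_rack between -0.03 and -0.006 m or y of tube_purple_mid in the frame of collection_rack between -0.03 and -0.006 m or y of tube_green_mid in the frame of collection_rack between -0.03 and -0.006 m or y of tube_yellow_mid in the frame of collection_rack between -0.03 and -0.006 m) and (y of tube_red_mid in the frame of collection_rack between -0.066 and -0.042 m or y of tube_purple_mid in the frame of collection_rack between -0.066 and -0.042 m or y of tube_green_mid in the frame of collection_rack between -0.066 and -0.042 m or y of tube_yellow_mid in the frame of collection_rack between -0.066 and -0.042 m)), for 0.2 s.
2. the second tube, counted from the blue end of the collection rack, stands in place 3 of the analyser rack, the earlier ones still in theirs, the later ones still in the collection rack (((y of tube_red_mid in the frame of analyser_rack between 0.026 and 0.046 m and x of tube_red_mid in the frame of analyser_rack between -0.01 and 0.01 m and z of tube_red_mid in the frame of analyser_rack below 0.06 m) or (y of tube_purple_mid in the frame of analyser_rack between 0.026 and 0.046 m and x of tube_purple_mid in the frame of analyser_rack between -0.01 and 0.01 m and z of tube_purple_mid in the frame of analyser_rack below 0.06 m) or (y of tube_green_mid in the frame of analyser_rack between 0.026 and 0.046 m and x of tube_green_mid in the frame of analyser_rack between -0.01 and 0.01 m and z of tube_green_mid in the frame of analyser_rack below 0.06 m) or (y of tube_yellow_mid in the frame of analyser_rack between 0.026 and 0.046 m and x of tube_yellow_mid in the frame of analyser_rack between -0.01 and 0.01 m and z of tube_yellow_mid in the frame of analyser_rack below 0.06 m)) and ((y of tube_red_mid in the frame of analyser_rack between -0.01 and 0.01 m and x of tube_red_mid in the frame of analyser_rack between -0.01 and 0.01 m and z of tube_red_mid in the frame of analyser_rack below 0.06 m) or (y of tube_purple_mid in the frame of analyser_rack between -0.01 and 0.01 m and x of tube_purple_mid in the frame of analyser_rack between -0.01 and 0.01 m and z of tube_purple_mid in the frame of analyser_rack below 0.06 m) or (y of tube_green_mid in the frame of analyser_rack between -0.01 and 0.01 m and x of tube_green_mid in the frame of analyser_rack between -0.01 and 0.01 m and z of tube_green_mid in the frame of analyser_rack below 0.06 m) or (y of tube_yellow_mid in the frame of analyser_rack between -0.01 and 0.01 m and x of tube_yellow_mid in the frame of analyser_rack between -0.01 and 0.01 m and z of tube_yellow_mid in the frame of analyser_rack below 0.06 m)) and (y of tube_red_mid in the frame of collection_rack between -0.03 and -0.006 m or y of tube_purple_mid in the frame of collection_rack between -0.03 and -0.006 m or y of tube_green_mid in the frame of collection_rack between -0.03 and -0.006 m or y of tube_yellow_mid in the frame of collection_rack between -0.03 and -0.006 m) and (y of tube_red_mid in the frame of collection_rack between -0.066 and -0.042 m or y of tube_purple_mid in the frame of collection_rack between -0.066 and -0.042 m or y of tube_green_mid in the frame of collection_rack between -0.066 and -0.042 m or y of tube_yellow_mid in the frame of collection_rack between -0.066 and -0.042 m)), for 0.2 s.
3. the third tube, counted from the blue end of the collection rack, stands in place 4 of the analyser rack, the earlier ones still in theirs, the later ones still in the collection rack (((y of tube_red_mid in the frame of analyser_rack between 0.026 and 0.046 m and x of tube_red_mid in the frame of analyser_rack between -0.01 and 0.01 m and z of tube_red_mid in the frame of analyser_rack below 0.06 m) or (y of tube_purple_mid in the frame of analyser_rack between 0.026 and 0.046 m and x of tube_purple_mid in the frame of analyser_rack between -0.01 and 0.01 m and z of tube_purple_mid in the frame of analyser_rack below 0.06 m) or (y of tube_green_mid in the frame of analyser_rack between 0.026 and 0.046 m and x of tube_green_mid in the frame of analyser_rack between -0.01 and 0.01 m and z of tube_green_mid in the frame of analyser_rack below 0.06 m) or (y of tube_yellow_mid in the frame of analyser_rack between 0.026 and 0.046 m and x of tube_yellow_mid in the frame of analyser_rack between -0.01 and 0.01 m and z of tube_yellow_mid in the frame of analyser_rack below 0.06 m)) and ((y of tube_red_mid in the frame of analyser_rack between -0.01 and 0.01 m and x of tube_red_mid in the frame of analyser_rack between -0.01 and 0.01 m and z of tube_red_mid in the frame of analyser_rack below 0.06 m) or (y of tube_purple_mid in the frame of analyser_rack between -0.01 and 0.01 m and x of tube_purple_mid in the frame of analyser_rack between -0.01 and 0.01 m and z of tube_purple_mid in the frame of analyser_rack below 0.06 m) or (y of tube_green_mid in the frame of analyser_rack between -0.01 and 0.01 m and x of tube_green_mid in the frame of analyser_rack between -0.01 and 0.01 m and z of tube_green_mid in the frame of analyser_rack below 0.06 m) or (y of tube_yellow_mid in the frame of analyser_rack between -0.01 and 0.01 m and x of tube_yellow_mid in the frame of analyser_rack between -0.01 and 0.01 m and z of tube_yellow_mid in the frame of analyser_rack below 0.06 m)) and ((y of tube_red_mid in the frame of analyser_rack between -0.046 and -0.026 m and x of tube_red_mid in the frame of analyser_rack between -0.01 and 0.01 m and z of tube_red_mid in the frame of analyser_rack below 0.06 m) or (y of tube_purple_mid in the frame of analyser_rack between -0.046 and -0.026 m and x of tube_purple_mid in the frame of analyser_rack between -0.01 and 0.01 m and z of tube_purple_mid in the frame of analyser_rack below 0.06 m) or (y of tube_green_mid in the frame of analyser_rack between -0.046 and -0.026 m and x of tube_green_mid in the frame of analyser_rack between -0.01 and 0.01 m and z of tube_green_mid in the frame of analyser_rack below 0.06 m) or (y of tube_yellow_mid in the frame of analyser_rack between -0.046 and -0.026 m and x of tube_yellow_mid in the frame of analyser_rack between -0.01 and 0.01 m and z of tube_yellow_mid in the frame of analyser_rack below 0.06 m)) and (y of tube_red_mid in the frame of collection_rack between -0.066 and -0.042 m or y of tube_purple_mid in the frame of collection_rack between -0.066 and -0.042 m or y of tube_green_mid in the frame of collection_rack between -0.066 and -0.042 m or y of tube_yellow_mid in the frame of collection_rack between -0.066 and -0.042 m)), for 0.2 s.
4. the fourth tube, counted from the blue end of the collection rack, stands in place 5 of the analyser rack, the earlier ones still in theirs, and the collection rack is empty (((y of tube_red_mid in the frame of analyser_rack between 0.026 and 0.046 m and x of tube_red_mid in the frame of analyser_rack between -0.01 and 0.01 m and z of tube_red_mid in the frame of analyser_rack below 0.06 m) or (y of tube_purple_mid in the frame of analyser_rack between 0.026 and 0.046 m and x of tube_purple_mid in the frame of analyser_rack between -0.01 and 0.01 m and z of tube_purple_mid in the frame of analyser_rack below 0.06 m) or (y of tube_green_mid in the frame of analyser_rack between 0.026 and 0.046 m and x of tube_green_mid in the frame of analyser_rack between -0.01 and 0.01 m and z of tube_green_mid in the frame of analyser_rack below 0.06 m) or (y of tube_yellow_mid in the frame of analyser_rack between 0.026 and 0.046 m and x of tube_yellow_mid in the frame of analyser_rack between -0.01 and 0.01 m and z of tube_yellow_mid in the frame of analyser_rack below 0.06 m)) and ((y of tube_red_mid in the frame of analyser_rack between -0.01 and 0.01 m and x of tube_red_mid in the frame of analyser_rack between -0.01 and 0.01 m and z of tube_red_mid in the frame of analyser_rack below 0.06 m) or (y of tube_purple_mid in the frame of analyser_rack between -0.01 and 0.01 m and x of tube_purple_mid in the frame of analyser_rack between -0.01 and 0.01 m and z of tube_purple_mid in the frame of analyser_rack below 0.06 m) or (y of tube_green_mid in the frame of analyser_rack between -0.01 and 0.01 m and x of tube_green_mid in the frame of analyser_rack between -0.01 and 0.01 m and z of tube_green_mid in the frame of analyser_rack below 0.06 m) or (y of tube_yellow_mid in the frame of analyser_rack between -0.01 and 0.01 m and x of tube_yellow_mid in the frame of analyser_rack between -0.01 and 0.01 m and z of tube_yellow_mid in the frame of analyser_rack below 0.06 m)) and ((y of tube_red_mid in the frame of analyser_rack between -0.046 and -0.026 m and x of tube_red_mid in the frame of analyser_rack between -0.01 and 0.01 m and z of tube_red_mid in the frame of analyser_rack below 0.06 m) or (y of tube_purple_mid in the frame of analyser_rack between -0.046 and -0.026 m and x of tube_purple_mid in the frame of analyser_rack between -0.01 and 0.01 m and z of tube_purple_mid in the frame of analyser_rack below 0.06 m) or (y of tube_green_mid in the frame of analyser_rack between -0.046 and -0.026 m and x of tube_green_mid in the frame of analyser_rack between -0.01 and 0.01 m and z of tube_green_mid in the frame of analyser_rack below 0.06 m) or (y of tube_yellow_mid in the frame of analyser_rack between -0.046 and -0.026 m and x of tube_yellow_mid in the frame of analyser_rack between -0.01 and 0.01 m and z of tube_yellow_mid in the frame of analyser_rack below 0.06 m)) and ((y of tube_red_mid in the frame of analyser_rack between -0.082 and -0.062 m and x of tube_red_mid in the frame of analyser_rack between -0.01 and 0.01 m and z of tube_red_mid in the frame of analyser_rack below 0.06 m) or (y of tube_purple_mid in the frame of analyser_rack between -0.082 and -0.062 m and x of tube_purple_mid in the frame of analyser_rack between -0.01 and 0.01 m and z of tube_purple_mid in the frame of analyser_rack below 0.06 m) or (y of tube_green_mid in the frame of analyser_rack between -0.082 and -0.062 m and x of tube_green_mid in the frame of analyser_rack between -0.01 and 0.01 m and z of tube_green_mid in the frame of analyser_rack below 0.06 m) or (y of tube_yellow_mid in the frame of analyser_rack between -0.082 and -0.062 m and x of tube_yellow_mid in the frame of analyser_rack between -0.01 and 0.01 m and z of tube_yellow_mid in the frame of analyser_rack below 0.06 m))), for 0.2 s.
At the end, for the whole second after the job is handed in: Places 2 to 5 of the analyser rack each hold a tube, in the order they stood in: middle within 10 mm of the place along and across the rack, less than 60 mm above the worktop, leaning under 0.2 rad, let go, at rest; the control likewise in place 1 (all of step 4 and y of tube_control_mid in the frame of analyser_rack between 0.062 and 0.082 m and x of tube_control_mid in the frame of analyser_rack between -0.01 and 0.01 m and z of tube_control_mid in the frame of analyser_rack below 0.06 m and angle between each of tube_control_mid, tube_red_mid, tube_purple_mid, tube_green_mid, tube_yellow_mid's own z axis and vertical below 0.2 rad and contact force between each of tube_red, tube_purple, tube_green, tube_yellow and the fingers below 0.05 N and linear speed of each of tube_red, tube_purple, tube_green, tube_yellow below 0.02 m/s); the robot touches nothing.
It fails at once if the control is pulled up or tipped (moved by 12 mm or leaning 0.35 rad) (distance of tube_control_mid from where it was at the start of the episode above 0.012 m or angle between tube_control_mid's own z axis and vertical above 0.35 rad).
It fails at once if the tape roll is knocked (moved by 15 mm or leaning 0.35 rad) (distance of tape_roll_mid from where it was at the start of the episode above 0.015 m or angle between tape_roll_mid's own z axis and vertical above 0.35 rad).
It fails at once if the brown bottle is knocked (moved by 15 mm or leaning 0.35 rad) (distance of brown_bottle_mid from where it was at the start of the episode above 0.015 m or angle between brown_bottle_mid's own z axis and vertical above 0.35 rad).
It also fails if it takes over 109 s, if anything falls off the work surface, if the arm or the gripper's body presses on something with over 40 N, if the wrist force passes 120 N, or if a joint passes its speed limit or range.

## Robot

A 6-joint arm with a two-finger parallel gripper is mounted at the origin on a cart in front of the work surface, level with it; the furniture and walls round the work are solid. World frame = base frame: x ahead of the robot, y to its left, z up, the work surface at z = 0. Lengths are in m, angles in rad, forces in N, time in s.
With the tool pointing down it reaches from about 0.375 to 0.9 m from the base axis. Payload 3.1 kg.
Tool frame: the origin (TCP) lies at the very end of the fingers, on their centre line; the grasp point (between the pads) lies 19 mm behind it; z points along the fingers, y is the direction in which the jaws open and shut (so a half turn about z gives the same grasp; the last joint's range is limited). The gripper opens to 85 mm and grips with 20 to 120 N. Pads are 22 mm wide; open, the fingers measure 114 mm over their backs; the gripper's body (76 mm by 85 mm) begins 54 mm behind the grasp point. The pads swing forward as they close: fully open they stand 13 mm farther back than shut.
Start: joints at [1.081, 0.527, 1.433, -0, 1.181, -0.178], TCP at [0.191, 0.595, 0.231] pointing down, gripper open.
Joint ranges: [-3.08, 3.08], [-0.75, 2.2], [0.22, 2.44], [-1.43, 4.57], [0, 2.65], [-2.85, 2.85]. Speed limits (rad/s): [2.79, 2.79, 3.14, 3.14, 3.14, 3.14].

## Interface

Orientations are given as a unit quaternion [x, y, z, w].
In Python, from station import * gives the robot as it stands.
- The arm moves only by the tool jog_arm, never from a script. Its argument "motion" is a list of rows, each a list of 5 numbers: the shift along the world's x, y, z in cm, then the turn about the world's z in degrees, then the closure in counts, from 0 (fully open) to 255 (shut). In form: [[tx, ty, tz, yaw, jaw], ...]. A call has 1 to 10 rows; each row shifts and turns the pose as measured when the row begins; what a row does not reach is not made up. A row lasts 1/12 s, in which the tool goes at most 41.7 mm and 7.16 degrees, less where a joint would pass 70% of its speed; a pose out of reach is approached as far as the arm can. A call with a gripper value outside its range is refused whole. The fingers move at their own pace and stop on an object; "squeeze" is the grip in N (left out, the last holds). Time passes only in rows, so rows that do not move let the fingers close. It gives the time, the measured TCP pose, the force and the opening at its end, in the units of the state.
- sense(): the state, without advancing time (a new reading comes with each control period).
- snapshot(name): name is "side" or "top"; returns a dict with "img" (420x560x3 uint8, red, green, blue), "depth" (420x560 float32, m along the optical axis (not along the pixel's ray), 0 where there is no reading), "intrinsics" (3x3 intrinsics, pixels), "eye" and "attitude" of the camera in the world. Camera axes: x right, y down, z forward; pixel columns grow to the right and rows downward; lengths in m; the calibration is good to about 2 mm. A picture is of the moment at which its call begins.
- sign_off(): hands the job in, once; it reports no verdict.
The state is a dict: "t": time; "q": joint angles; "qd": joint speeds; "tau": joint torques, N m; "tcp_pos": TCP position; "tool_rot": TCP orientation; "force": force on the tool from outside, world axes, zero at the start; "ft_torque": the same for the moment, N m; "finger_gap": opening from 0.0 (shut) to 1.0 (fully open).
Only numpy, scipy, OpenCV 4.12 (cv2) and the standard library are available. Lean on these libraries where they do the work, as an engineer would, in place of code of your own. Each camera call takes 0.05 s, during which the arm holds its last target.

## Working session

There is one attempt and no reset: what is moved stays moved. The work goes in short steps, Python scripts to look and compute and a tool call to move; the robot and the scene stay as the last step left them, time stands still between calls to the robot, and variables do not carry over. Pictures are saved under pics/ and viewed, and the job is handed in when it is done.

Besides the shell and the picture viewer there is one more tool, called after ">>>" by a JSON object that holds its "fn" and its "kwargs". jog_arm: Moves the arm, as the interface text tells. Its arguments: {"type":"object","properties":{"motion":{"type":"array","items":{"type":"array","items":{"type":"number"}}},"squeeze":{"type":"number"}},"required":["motion"]}

```bash
mkdir -p pics; ls; cat > h.py <<'E'
from station import *
import numpy as np, cv2
def shot(n,f):
    s=snapshot(n); cv2.imwrite('pics/'+f,s['img'][:,:,::-1]); np.savez('pics/'+f+'.npz',**{k:np.array(v) for k,v in s.items()}); return s
from scipy.spatial.transform import Rotation as R
def rot(a):
    a=np.array(a); return a if a.shape==(3,3) else R.from_quat(a).as_matrix()
def pts(s):
    K=np.array(s['intrinsics']);d=s['depth'];v,u=np.mgrid[:d.shape[0],:d.shape[1]]
    c=np.stack([(u-K[0,2])/K[0,0]*d,(v-K[1,2])/K[1,1]*d,d],-1)
    return c@rot(s['attitude']).T+np.array(s['eye'])
E
python3 - <<'E'
from h import *
for n in('side','top'):
    s=shot(n,n+'0.png'); print(n,s['eye'],s['attitude'],s['intrinsics'])
print(sense())
E
```

```text
pics
side [ 0.06857105 -0.40865391  0.55868789] [ 0.8017813  -0.37593084  0.20843697 -0.41518283] [[439.43135158   0.         280.06254411]
 [  0.         439.43135158 204.41935862]
 [  0.           0.           1.        ]]
top [0.40282502 0.02063541 1.09485191] [-0.66966935  0.73534612 -0.07589386  0.07105756] [[428.92229827   0.         280.71632989]
 [  0.         428.92229827 206.73261643]
 [  0.           0.           1.        ]]
{'t': 0.1, 'q': array([ 1.08146163e+00,  5.28417626e-01,  1.43378227e+00,  1.94525843e-05,
        1.18140651e+00, -1.78503741e-01]), 'qd': array([ 0.00057057, -0.00299664, -0.00286187,  0.00112125,  0.00093449,
        0.00125733]), 'tau': array([-9.92421374e-04, -4.43302238e+01, -1.78584695e+01, -2.85634360e-04,
        3.91146663e-03, -1.54485033e-06]), 'tcp_pos': array([0.19081479, 0.59447693, 0.23040161]), 'tool_rot': array([ 1.54794163e-01,  9.87946230e-01, -9.48310296e-04, -3.38498471e-04]), 'force': array([-0.22650988,  0.19563949, -0.46159979]), 'ft_torque': array([0.04884209, 0.0450118 , 0.0126679 ]), 'finger_gap': 0.9965655091623904}
```

View pics/top0.png

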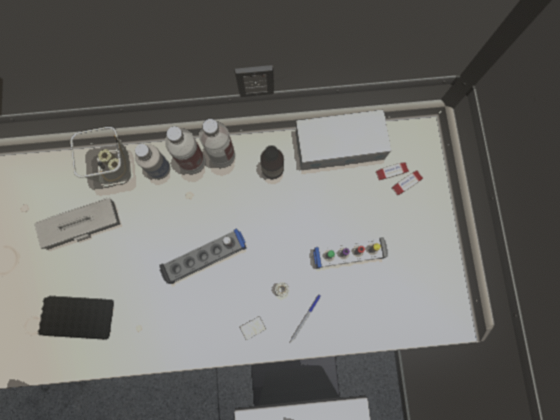

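View pics/side0.png

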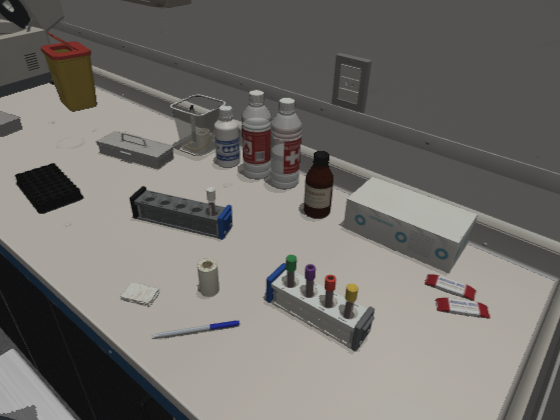

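The top view shows the collection rack's blue end at about (318,258), with green (331,255), purple (345,252), red (360,250) and yellow (376,247) following it. The analyser rack's blue end is at about (239,240), the white control is at (227,241), and the free wells run on to (176,268). The tape roll is at (281,289) and the bottle at (272,162). The side view shows the same order.

```bash
python3 - <<'E'
from h import *
for n in('top','side'):
    s=np.load(f'pics/{n}0.png.npz');P=pts(s);hsv=cv2.cvtColor(s['img'],cv2.COLOR_RGB2HSV)
    Z=P[...,2]; band=(Z>.085)&(Z<.108)
    band&=(P[...,0]>.2)&(P[...,0]<.55)&(P[...,1]>-.3)&(P[...,1]<.3)
    k,lab,st,ce=cv2.connectedComponentsWithStats(band.astype(np.uint8))
    for i in range(1,k):
        if st[i,4]<12: continue
        m=lab==i; p=P[m]
        print(n,ce[i].round(),st[i,4],'med',np.median(p,0).round(4),'mid',((p.min(0)+p.max(0))/2).round(4),s['img'][m].mean(0).round())
    # rack tops
    band=(Z>.038)&(Z<.062)&(P[...,0]>.2)&(P[...,0]<.6)&(P[...,1]>-.35)&(P[...,1]<.35)
    k,lab,st,ce=cv2.connectedComponentsWithStats(band.astype(np.uint8))
    for i in range(1,k):
        if st[i,4]<60: continue
        p=P[lab==i][:,:2].astype(np.float32)
        r=cv2.minAreaRect(p*1000); print(n,'rack',ce[i].round(),st[i,4],r, np.median(P[lab==i][:,2]))
    b=(hsv[...,0]>100)&(hsv[...,0]<130)&(hsv[...,1]>150)&(Z>.02)&(Z<.07)
    k,lab,st,ce=cv2.connectedComponentsWithStats(b.astype(np.uint8))
    for i in range(1,k):
        if st[i,4]>20: print(n,'blue',ce[i].round(),P[lab==i].mean(0).round(4))
E
```

```text
top [227. 241.] 40 med [0.5437 0.1365 0.099 ] mid [0.5438 0.1378 0.0942] [156. 156. 156.]
top [376. 246.] 50 med [ 0.4985 -0.2075  0.0982] mid [ 0.4982 -0.2082  0.0943] [151. 145.  83.]
top [360. 249.] 43 med [ 0.4961 -0.1714  0.0958] mid [ 0.4959 -0.1728  0.0939] [129.  79.  76.]
top [345. 251.] 44 med [ 0.4942 -0.1358  0.0971] mid [ 0.4942 -0.1366  0.0937] [ 99.  82. 106.]
top [330. 253.] 49 med [ 0.4921 -0.1003  0.097 ] mid [ 0.4921 -0.1012  0.0933] [ 88. 131.  96.]
top rack [201. 256.] 1447 ((520.847412109375, 205.6446990966797), (49.46706008911133, 217.1231231689453), 20.257627487182617) 0.04569416432957496
top rack [349. 252.] 1121 ((495.0848083496094, -155.5317840576172), (49.19190216064453, 181.3625946044922), 3.3664329051971436) 0.0461948867410682
top rack [281. 288.] 110 ((423.5323791503906, 19.81401824951172), (30.91010284423828, 30.35442543029785), 84.61502838134766) 0.05941871469061777
side [211. 192.] 86 med [0.5407 0.1329 0.0955] mid [0.5426 0.137  0.0931] [126. 125. 120.]
side [291. 261.] 121 med [ 0.4873 -0.1043  0.0955] mid [ 0.4894 -0.1023  0.0921] [47. 87. 55.]
side [310. 270.] 118 med [ 0.4888 -0.1396  0.0958] mid [ 0.4916 -0.1381  0.0918] [70. 48. 80.]
side [330. 281.] 114 med [ 0.4911 -0.1751  0.0947] mid [ 0.4936 -0.1738  0.0914] [111.  48.  43.]
side [352. 290.] 146 med [ 0.493  -0.2113  0.097 ] mid [ 0.4964 -0.21    0.0925] [129. 111.  54.]
side rack [181. 206.] 1577 ((519.522705078125, 202.93382263183594), (51.31586837768555, 214.1073760986328), 20.310834884643555) 0.04527918998517344
side rack [208. 269.] 397 ((420.5440673828125, 18.78532600402832), (33.26536560058594, 33.00679397583008), 82.0316390991211) 0.05597729795283857
side rack [322. 300.] 2528 ((493.3275451660156, -158.06423950195312), (50.972171783447266, 176.36471557617188), 3.5650880336761475) 0.04571086243992051
side blue [224. 219.] [0.5465 0.1062 0.042 ]
side blue [274. 278.] [ 0.4791 -0.0767  0.047 ]
```

>>> {"fn": "jog_arm", "kwargs": {"motion": [[1.3, -3.0, 0, -3.5, 0], [1.3, -3.0, 0, -3.5, 0], [1.3, -3.0, 0, -3.5, 0], [1.3, -3.0, 0, -3.5, 0], [1.3, -3.0, 0, -3.5, 0], [1.3, -3.0, 0, -3.5, 0], [1.3, -3.0, 0, -3.5, 0], [1.3, -3.0, 0, -3.5, 0], [1.3, -3.0, 0, -3.5, 0], [1.3, -3.0, 0, -3.5, 0]], "squeeze": 30}}

```text
t: 0.93
tcp_pos: [0.3191, 0.2863, 0.2264]
tool_rot: [0.452, 0.892, -0.001, -0.002]
force: [0.4, -0.1, 0.1]
finger_gap: 0.998
```

>>> {"fn": "jog_arm", "kwargs": {"motion": [[1.4, -3.2, 0, -3, 0], [1.4, -3.2, 0, -3, 0], [1.4, -3.2, 0, -3, 0], [1.4, -3.2, 0, -3, 0], [1.4, -3.2, 0, -3, 0], [1.4, -3.2, 0, -3, 0], [1.4, -3.2, 0, -3, 0], [1.4, -3.2, 0, -3, 0], [1.4, -3.2, 0, -3, 0], [1.4, -3.2, 0, -3, 0]]}}

```text
t: 1.77
tcp_pos: [0.4597, -0.0505, 0.2253]
tool_rot: [0.678, 0.735, -0.001, -0.004]
force: [0.2, 1.0, 0.2]
finger_gap: 1.001
```

>>> {"fn": "jog_arm", "kwargs": {"motion": [[1.5, -3.0, 0, -1.5, 60], [1, -2.0, 0, -1, 90], [0, 0, 0, 0, 110], [0, 0, 0, 0, 110], [0, 0, 0, 0, 110]]}}

```text
t: 2.18
tcp_pos: [0.4881, -0.111, 0.224]
tool_rot: [0.698, 0.716, -0.001, -0.003]
force: [-0.8, -0.7, 0.7]
finger_gap: 0.568
```

```bash
cat >> h.py <<'E'
def st(tx=None,ty=None,yaw=None):
    s=sense(); y=R.from_quat(s['tool_rot']).as_matrix()[:,1]; a=np.degrees(np.arctan2(y[1],y[0]))
    print('tcp',s['tcp_pos'].round(4),'yaw',a.round(2),'gap',round(s['finger_gap'],3),'t',s['t'],'F',s['force'].round(2))
    if tx is not None: print('d cm',((np.array([tx,ty])-s['tcp_pos'][:2])*100).round(2),'dyaw',round(yaw-a,2))
E
python3 -c "
from h import *
st(.4915,-.1015,3.4)"
```

```text
tcp [ 0.4881 -0.111   0.224 ] yaw 1.39 gap 0.568 t 2.1833 F [-0.76 -0.67  0.73]
d cm [0.34 0.95] dyaw 2.01
```

>>> {"fn": "jog_arm", "kwargs": {"motion": [[0.34, 0.95, 0, 2, 110], [0, 0, 0, 0, 110], [0, 0, -2, 0, 110], [0, 0, -2, 0, 110], [0, 0, -2, 0, 110], [0, 0, -1.5, 0, 110], [0, 0, 0, 0, 110]]}}

```text
t: 2.77
tcp_pos: [0.4889, -0.0901, 0.1486]
tool_rot: [0.679, 0.734, -0.001, -0.003]
force: [-0.3, -0.2, 0.3]
finger_gap: 0.568
```

```bash
python3 -c "
from h import *
st(.4915,-.1015,3.4);shot('side','s1.png');shot('top','t1.png')"
```

```text
tcp [ 0.4889 -0.0901  0.1486] yaw 4.48 gap 0.568 t 2.7667 F [-0.34 -0.2   0.31]
d cm [ 0.26 -1.14] dyaw -1.08
```

View pics/s1.png

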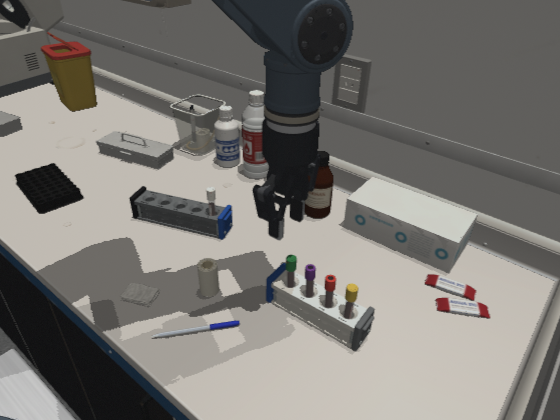

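The side view shows the gripper above the collection rack with the fingers at about (265-300,220), clear of the green cap at (291,262). It is still off in y, so I'll correct that in small steps.

>>> {"fn": "jog_arm", "kwargs": {"motion": [[0, 0, 0, 0, 110], [0, 0, 0, 0, 110], [0, 0, 0, 0, 110]]}}

```text
t: 3.12
tcp_pos: [0.4921, -0.0903, 0.1536]
tool_rot: [0.678, 0.735, 0.001, 0.002]
force: [-0.2, -0.1, -0.3]
finger_gap: 0.568
```

>>> {"fn": "jog_arm", "kwargs": {"motion": [[0.3, -0.6, 0, -0.5, 110]]}}

```text
t: 3.2
tcp_pos: [0.4947, -0.0956, 0.1543]
tool_rot: [0.681, 0.732, 0.001, 0.002]
force: [-0.2, -0.1, -0.1]
finger_gap: 0.57
```

>>> {"fn": "jog_arm", "kwargs": {"motion": [[0, 0, 0, 0, 110]]}}

```text
t: 3.28
tcp_pos: [0.4963, -0.0969, 0.1553]
tool_rot: [0.681, 0.732, 0.002, 0.004]
force: [-0.5, -0.6, 0.3]
finger_gap: 0.568
```

>>> {"fn": "jog_arm", "kwargs": {"motion": [[0, 0, 0, 0, 110]]}}

```text
t: 3.37
tcp_pos: [0.4967, -0.0974, 0.1557]
tool_rot: [0.681, 0.732, 0.002, 0.004]
force: [-0.4, -0.5, 0.0]
finger_gap: 0.569
```

```bash
python3 -c "
from h import *
st(.4915,-.1015,3.4)"
```

```text
tcp [ 0.4967 -0.0974  0.1557] yaw 4.08 gap 0.569 t 3.3667 F [-0.4  -0.51  0.01]
d cm [-0.52 -0.41] dyaw -0.68
```

>>> {"fn": "jog_arm", "kwargs": {"motion": [[-0.45, -0.35, 0, -0.5, 110], [0, 0, 0, 0, 110], [0, 0, 0, 0, 110]]}}

```text
t: 3.62
tcp_pos: [0.4921, -0.102, 0.1562]
tool_rot: [0.685, 0.728, 0.002, 0.005]
force: [-0.5, -0.6, 0.5]
finger_gap: 0.567
```

>>> {"fn": "jog_arm", "kwargs": {"motion": [[0, 0, -1.5, 0, 110], [0, 0, -1.5, 0, 110], [0, 0, -0.5, 0, 110], [0, 0, 0, 0, 110], [0, 0, 0, 0, 110]]}}

```text
t: 4.03
tcp_pos: [0.4922, -0.1028, 0.1209]
tool_rot: [0.686, 0.728, 0.002, 0.005]
force: [-0.6, -0.6, 0.5]
finger_gap: 0.567
```

```bash
python3 -c "
from h import *
st(.4915,-.1015,3.4);shot('side','s2.png')"
```

```text
tcp [ 0.4922 -0.1028  0.1209] yaw 3.39 gap 0.567 t 4.0333 F [-0.57 -0.55  0.54]
d cm [-0.07  0.13] dyaw 0.01
```

View pics/s2.png

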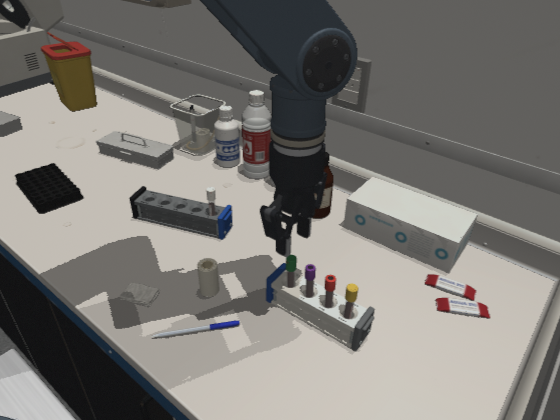

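The fingers at about (270-305,240) now straddle the green cap at (291,262). I'll descend and grip.

>>> {"fn": "jog_arm", "kwargs": {"motion": [[0, 0, -1.5, 0, 110], [0, 0, -1.5, 0, 110], [0, 0, -1.3, 0, 110], [0, 0, -0.6, 0, 110], [0, 0, 0, 0, 110], [0, 0, 0, 0, 110]]}}

```text
t: 4.58
tcp_pos: [0.4959, -0.1041, 0.0746]
tool_rot: [0.686, 0.728, 0.004, 0.01]
force: [0.2, -0.7, -0.4]
finger_gap: 0.569
```

```bash
python3 -c "
from h import *
st(.4915,-.1015,3.4)"
```

```text
tcp [ 0.4959 -0.1041  0.0746] yaw 3.42 gap 0.569 t 4.5833 F [ 0.16 -0.72 -0.44]
d cm [-0.44  0.26] dyaw -0.02
```

>>> {"fn": "jog_arm", "kwargs": {"motion": [[-0.4, 0.25, -0.5, 0, 110], [0, 0, 0, 0, 110], [0, 0, 0, 0, 110]]}}

```text
t: 4.83
tcp_pos: [0.4928, -0.1019, 0.071]
tool_rot: [0.686, 0.728, 0.004, 0.012]
force: [-0.0, -0.3, 1.1]
finger_gap: 0.565
```

>>> {"fn": "jog_arm", "kwargs": {"motion": [[0, 0, 0, 0, 255], [0, 0, 0, 0, 255], [0, 0, 0, 0, 255], [0, 0, 0, 0, 255], [0, 0, 0, 0, 255], [0, 0, 0, 0, 255]]}}

```text
t: 5.33
tcp_pos: [0.4923, -0.1017, 0.0722]
tool_rot: [0.685, 0.728, 0.004, 0.012]
force: [-1.2, -0.0, 0.2]
finger_gap: 0.18
```

>>> {"fn": "jog_arm", "kwargs": {"motion": [[0, 0, 1.5, 0, 255], [0, 0, 2, 0, 255], [0, 0, 2, 0, 255], [0, 0, 2, 0, 255], [0, 0, 2, 0, 255], [0, 0, 1.5, 0, 255], [0, 0, 1, 0, 255], [0, 0, 0, 0, 255]]}}

```text
t: 6.0
tcp_pos: [0.4923, -0.1015, 0.1967]
tool_rot: [0.686, 0.728, 0.005, 0.012]
force: [1.3, 0.6, 0.5]
finger_gap: 0.178
```

```bash
python3 -c "
from h import *
st(.533,.1707,20.3);shot('side','s3.png')"
```

```text
tcp [ 0.4923 -0.1015  0.1967] yaw 3.41 gap 0.178 t 6.0 F [1.25 0.63 0.48]
d cm [ 4.07 27.22] dyaw 16.89
```

View pics/s3.png

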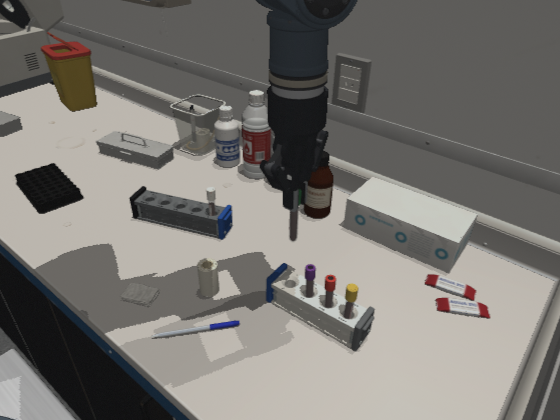

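The green tube hangs upright in the jaws at about (294,220), and purple, red and yellow are untouched. Next is the carry.

>>> {"fn": "jog_arm", "kwargs": {"motion": [[0.4, 2.0, 0, 1.5, 255], [0.4, 2.9, 0, 1.7, 255], [0.4, 3.0, 0, 1.7, 255], [0.4, 3.0, 0, 1.7, 255], [0.4, 3.0, 0, 1.7, 255], [0.4, 3.0, 0, 1.7, 255], [0.4, 3.0, 0, 1.7, 255], [0.4, 2.5, 0, 1.7, 255], [0.2, 1.5, 0, 1.2, 255], [0, 0.8, 0, 0.5, 255]]}}

```text
t: 6.88
tcp_pos: [0.5227, 0.1538, 0.1855]
tool_rot: [0.582, 0.813, 0.002, 0.006]
force: [-0.1, -0.2, 0.4]
finger_gap: 0.183
```

>>> {"fn": "jog_arm", "kwargs": {"motion": [[0, 0, 0, 0, 255], [0, 0, 0, 0, 255], [0, 0, 0, 0, 255]]}}

```text
t: 7.13
tcp_pos: [0.5208, 0.1546, 0.1828]
tool_rot: [0.581, 0.814, 0.001, 0.004]
force: [0.2, -0.1, -0.8]
finger_gap: 0.18
```

```bash
python3 -c "
from h import *
st(.533,.1707,20.3)"
```

```text
tcp [0.5208 0.1546 0.1828] yaw 18.9 gap 0.18 t 7.1333 F [ 0.17 -0.12 -0.82]
d cm [1.22 1.61] dyaw 1.4
```

>>> {"fn": "jog_arm", "kwargs": {"motion": [[0.6, 0.8, 0.3, 0.7, 255], [0.6, 0.7, 0.2, 0.5, 255], [0, 0, 0, 0, 255], [0, 0, 0, 0, 255], [0, 0, 0, 0, 255]]}}

```text
t: 7.55
tcp_pos: [0.535, 0.1673, 0.1883]
tool_rot: [0.575, 0.818, 0.0, 0.004]
force: [1.3, -0.3, 0.1]
finger_gap: 0.179
```

```bash
python3 -c "
from h import *
st(.533,.1707,20.3);shot('top','t3.png');shot('side','s4.png')"
```

```text
tcp [0.535  0.1673 0.1883] yaw 19.86 gap 0.179 t 7.55 F [ 1.28 -0.3   0.09]
d cm [-0.2   0.34] dyaw 0.44
```

View pics/t3.png

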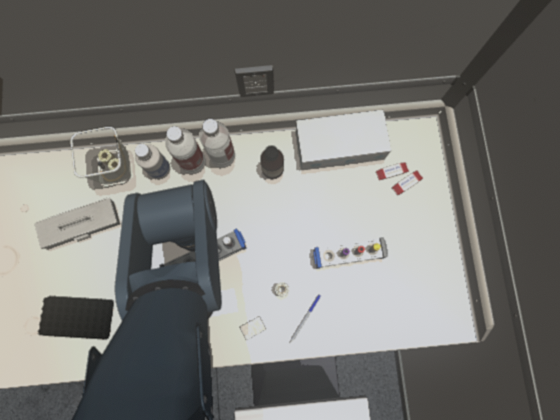

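View pics/s4.png

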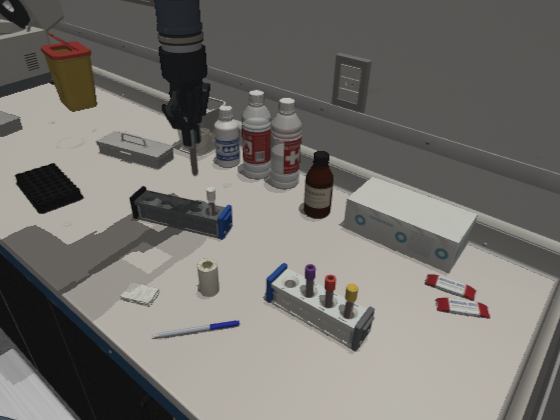

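The side view shows the green tube hanging at about (193,155), just above well 2 and behind the control at (211,192). I'll correct x and y, then lower in stages.

>>> {"fn": "jog_arm", "kwargs": {"motion": [[-0.2, 0.3, 0, 0.4, 255], [0, 0, 0, 0, 255], [0, 0, -1.5, 0, 255], [0, 0, -1.5, 0, 255], [0, 0, -0.8, 0, 255], [0, 0, 0, 0, 255], [0, 0, 0, 0, 255]]}}

```text
t: 8.23
tcp_pos: [0.5319, 0.1704, 0.15]
tool_rot: [0.571, 0.821, 0.001, 0.005]
force: [-0.7, 0.6, 0.2]
finger_gap: 0.179
```

```bash
python3 -c "
from h import *
st(.533,.1707,20.3);shot('side','s5.png')"
```

```text
tcp [0.5319 0.1704 0.15  ] yaw 20.3 gap 0.179 t 8.2333 F [-0.69  0.6   0.18]
d cm [0.11 0.03] dyaw -0.0
```

View pics/s5.png

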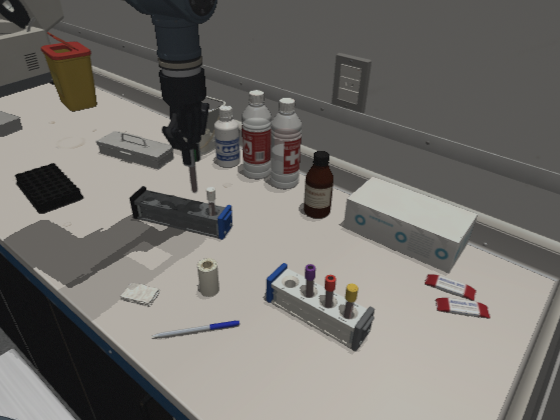

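The tube tip is at about (193,191), above well 2. Continuing down to just above the mouth.

>>> {"fn": "jog_arm", "kwargs": {"motion": [[0.1, 0, -1.5, 0, 255], [0, 0, -1.2, 0, 255], [0, 0, -0.5, 0, 255], [0, 0, 0, 0, 255], [0, 0, 0, 0, 255]]}}

```text
t: 8.7
tcp_pos: [0.5357, 0.1708, 0.1208]
tool_rot: [0.571, 0.821, 0.003, 0.008]
force: [0.5, 0.0, 1.0]
finger_gap: 0.183
```

```bash
python3 -c "
from h import *
st(.533,.1707,20.3);s=shot('side','s6.png')
cv2.imwrite('pics/s6c.png',cv2.resize(s['img'][120:260,100:280,::-1],None,fx=4,fy=4))"
```

```text
tcp [0.5357 0.1708 0.1208] yaw 20.32 gap 0.183 t 8.7 F [0.45 0.   0.96]
d cm [-0.27 -0.01] dyaw -0.02
```

View pics/s6c.png

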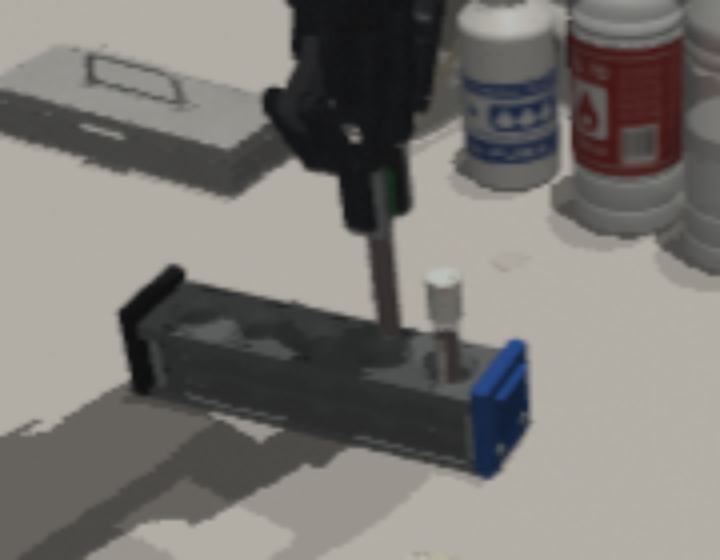

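The crop shows the tip at (390,335), right over the second well's mouth at (387,348), with the control clear at (445,300). I'll correct x and insert.

>>> {"fn": "jog_arm", "kwargs": {"motion": [[-0.25, 0, 0, 0, 255], [0, 0, -0.8, 0, 255], [0, 0, -0.8, 0, 255], [0, 0, -0.5, 0, 255], [0, 0, 0, 0, 255]]}}

```text
t: 9.17
tcp_pos: [0.5341, 0.171, 0.1007]
tool_rot: [0.571, 0.821, 0.005, 0.009]
force: [0.4, 0.3, -0.9]
finger_gap: 0.18
```

```bash
python3 -c "
from h import *
st(.533,.1707,20.3)"
```

```text
tcp [0.5341 0.171  0.1007] yaw 20.34 gap 0.18 t 9.1667 F [ 0.41  0.28 -0.92]
d cm [-0.11 -0.03] dyaw -0.04
```

In the well with no resistance. Continuing down.

>>> {"fn": "jog_arm", "kwargs": {"motion": [[-0.1, 0, -0.8, 0, 255], [0, 0, -0.8, 0, 255], [0, 0, -0.6, 0, 255], [0, 0, 0, 0, 255]]}}

```text
t: 9.5
tcp_pos: [0.5327, 0.171, 0.0756]
tool_rot: [0.571, 0.821, 0.004, 0.009]
force: [-0.5, 0.5, -0.1]
finger_gap: 0.18
```

```bash
python3 -c "
from h import *
st(.533,.1707,20.3)"
```

```text
tcp [0.5327 0.171  0.0756] yaw 20.33 gap 0.18 t 9.5 F [-0.52  0.51 -0.15]
d cm [ 0.03 -0.03] dyaw -0.03
```

>>> {"fn": "jog_arm", "kwargs": {"motion": [[0, 0, -0.2, 0, 255], [0, 0, 0, 0, 110], [0, 0, 0, 0, 110], [0, 0, 0, 0, 110], [0, 0, 0, 0, 110], [0, 0, 0, 0, 110]]}}

```text
t: 10.0
tcp_pos: [0.5332, 0.171, 0.0729]
tool_rot: [0.571, 0.821, 0.004, 0.009]
force: [-0.1, -0.1, 0.8]
finger_gap: 0.571
```

>>> {"fn": "jog_arm", "kwargs": {"motion": [[0, 0, 1.0, 0, 110], [0, 0, 2, 0, 110], [0, 0, 2.5, 0, 110], [0, 0, 2.5, 0, 110], [0, 0, 1, 0, 110], [0, 0, 0, 0, 110]]}}

```text
t: 10.5
tcp_pos: [0.5322, 0.1709, 0.1697]
tool_rot: [0.571, 0.821, 0.004, 0.009]
force: [-0.0, -0.1, 0.1]
finger_gap: 0.571
```

```bash
python3 -c "
from h import *
st(.494,-.1373,3.4);s=shot('side','s7.png')"
```

```text
tcp [0.5322 0.1709 0.1697] yaw 20.33 gap 0.571 t 10.5 F [-0.03 -0.12  0.07]
d cm [ -3.82 -30.82] dyaw -16.93
```

View pics/s7.png

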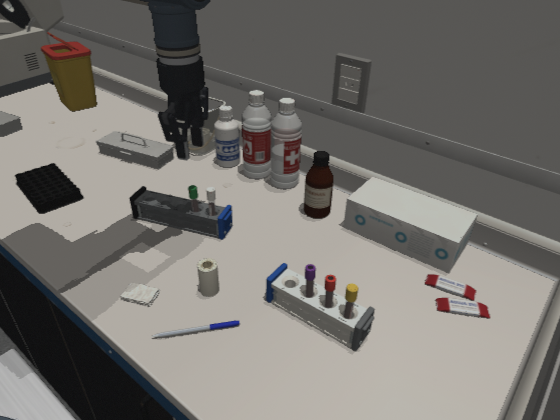

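Green is seated upright in place 2, with its cap at (193,192) next to the control at (211,193) and level with it. Purple is next.

>>> {"fn": "jog_arm", "kwargs": {"motion": [[-0.3, -2.0, 0.3, -1.5, 110], [-0.4, -3, 0.2, -1.6, 110], [-0.4, -3.3, 0.2, -1.7, 110], [-0.4, -3.3, 0.2, -1.7, 110], [-0.4, -3.3, 0.2, -1.7, 110], [-0.4, -3.3, 0.2, -1.7, 110], [-0.4, -3.3, 0.2, -1.7, 110], [-0.4, -3.3, 0, -1.7, 110], [-0.4, -3, 0, -1.7, 110], [-0.2, -1.5, 0, -1, 110]]}}

```text
t: 11.38
tcp_pos: [0.4883, -0.1287, 0.1801]
tool_rot: [0.681, 0.732, 0.002, 0.006]
force: [0.7, -0.5, -0.5]
finger_gap: 0.57
```

>>> {"fn": "jog_arm", "kwargs": {"motion": [[0, 0, 0, 0, 110], [0, 0, 0, 0, 110], [0, 0, 0, 0, 110]]}}

```text
t: 11.63
tcp_pos: [0.4866, -0.1319, 0.1782]
tool_rot: [0.684, 0.73, 0.002, 0.004]
force: [0.2, 1.1, 0.1]
finger_gap: 0.57
```

```bash
python3 -c "
from h import *
st(.4937,-.137,3.4)"
```

```text
tcp [ 0.4866 -0.1319  0.1782] yaw 3.74 gap 0.57 t 11.6333 F [0.25 1.14 0.09]
d cm [ 0.71 -0.51] dyaw -0.34
```

>>> {"fn": "jog_arm", "kwargs": {"motion": [[0.65, -0.5, 0, -0.3, 110], [0, 0, 0, 0, 110], [0, 0, -2, 0, 110], [0, 0, -2, 0, 110], [0, 0, -1, 0, 110], [0, 0, 0, 0, 110], [0, 0, 0, 0, 110]]}}

```text
t: 12.22
tcp_pos: [0.4964, -0.1306, 0.1268]
tool_rot: [0.682, 0.732, 0.003, 0.005]
force: [-0.0, -0.2, 1.1]
finger_gap: 0.567
```

```bash
python3 -c "
from h import *
st(.4937,-.137,3.4);shot('side','s8.png')"
```

```text
tcp [ 0.4964 -0.1306  0.1268] yaw 4.07 gap 0.567 t 12.2167 F [-0.01 -0.17  1.11]
d cm [-0.27 -0.64] dyaw -0.67
```

View pics/s8.png

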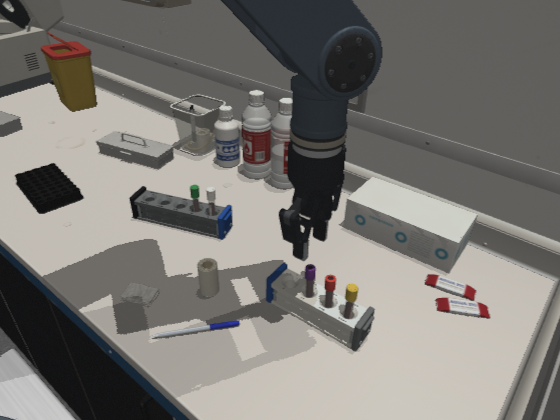

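The fingers at (290-320,240) are just above the purple cap at (310,271), and green and white still stand at (195,191) and (211,194). I'll correct y, then go down.

>>> {"fn": "jog_arm", "kwargs": {"motion": [[-0.3, -0.6, 0, -0.6, 110], [0, 0, 0, 0, 110], [0, 0, 0, 0, 110]]}}

```text
t: 12.52
tcp_pos: [0.4945, -0.1367, 0.1287]
tool_rot: [0.685, 0.729, 0.003, 0.007]
force: [0.3, -0.1, -0.5]
finger_gap: 0.567
```

```bash
python3 -c "
from h import *
st(.4937,-.137,3.4)"
```

```text
tcp [ 0.4945 -0.1367  0.1287] yaw 3.53 gap 0.567 t 12.5167 F [ 0.34 -0.11 -0.48]
d cm [-0.08 -0.03] dyaw -0.13
```

>>> {"fn": "jog_arm", "kwargs": {"motion": [[0, 0, -1.5, 0, 110], [-0.1, 0, -1.5, 0, 110], [-0.1, 0, -1.5, 0, 110], [-0.1, 0, -0.8, 0, 110], [0, 0, 0, 0, 110], [0, 0, 0, 0, 110]]}}

```text
t: 13.02
tcp_pos: [0.4947, -0.1395, 0.0785]
tool_rot: [0.686, 0.728, 0.005, 0.012]
force: [-0.3, -0.4, 0.4]
finger_gap: 0.569
```

```bash
python3 -c "
from h import *
st(.4937,-.137,3.4)"
```

```text
tcp [ 0.4947 -0.1395  0.0785] yaw 3.44 gap 0.569 t 13.0167 F [-0.25 -0.36  0.38]
d cm [-0.1   0.25] dyaw -0.04
```

>>> {"fn": "jog_arm", "kwargs": {"motion": [[-0.1, 0.25, -0.7, 0, 110], [0, 0, 0, 0, 110], [0, 0, 0, 0, 110]]}}

```text
t: 13.27
tcp_pos: [0.4949, -0.1375, 0.0726]
tool_rot: [0.686, 0.728, 0.005, 0.014]
force: [0.4, -0.5, -0.5]
finger_gap: 0.565
```

>>> {"fn": "jog_arm", "kwargs": {"motion": [[0, 0, 0, 0, 255], [0, 0, 0, 0, 255], [0, 0, 0, 0, 255], [0, 0, 0, 0, 255], [0, 0, 0, 0, 255], [0, 0, 0, 0, 255]]}}

```text
t: 13.77
tcp_pos: [0.4946, -0.1373, 0.0738]
tool_rot: [0.685, 0.728, 0.005, 0.014]
force: [0.2, -0.1, -0.7]
finger_gap: 0.184
```

>>> {"fn": "jog_arm", "kwargs": {"motion": [[0, 0, 1.5, 0, 255], [0, 0, 2, 0, 255], [0, 0, 2, 0, 255], [0, 0, 2, 0, 255], [0, 0, 2, 0, 255], [0, 0, 1.5, 0, 255], [0, 0, 1, 0, 255], [0, 0, 0, 0, 255]]}}

```text
t: 14.43
tcp_pos: [0.4945, -0.1369, 0.1985]
tool_rot: [0.686, 0.728, 0.006, 0.014]
force: [-0.4, -0.1, 0.3]
finger_gap: 0.182
```

```bash
python3 -c "
from h import *
st(.5203,.2045,20.3);shot('side','s9.png')"
```

```text
tcp [ 0.4945 -0.1369  0.1985] yaw 3.41 gap 0.182 t 14.4333 F [-0.44 -0.05  0.27]
d cm [ 2.58 34.14] dyaw 16.89
```

View pics/s9.png

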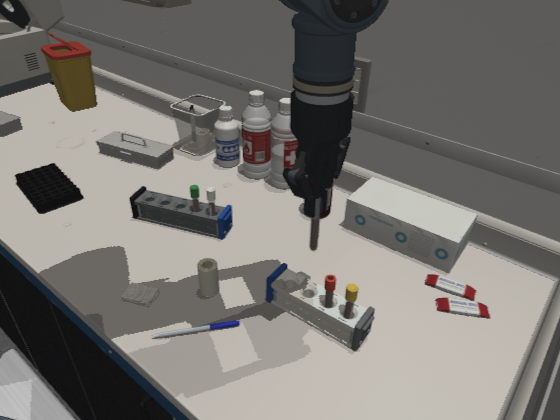

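Purple hangs upright at about (315,220), and red and yellow are still standing in the rack. Carrying it to place 3.

>>> {"fn": "jog_arm", "kwargs": {"motion": [[0.3, 2.0, 0.1, 1.2, 255], [0.3, 3, 0.2, 1.5, 255], [0.3, 3.4, 0.2, 1.5, 255], [0.3, 3.4, 0.2, 1.5, 255], [0.3, 3.4, 0.2, 1.5, 255], [0.3, 3.4, 0.2, 1.5, 255], [0.3, 3.4, 0.2, 1.5, 255], [0.3, 3.4, 0.2, 1.5, 255], [0.3, 3.4, 0, 1.5, 255], [0.2, 2, 0, 1.5, 255]]}}

```text
t: 15.32
tcp_pos: [0.5195, 0.179, 0.2033]
tool_rot: [0.588, 0.809, 0.003, 0.008]
force: [0.3, -0.4, 0.1]
finger_gap: 0.181
```

>>> {"fn": "jog_arm", "kwargs": {"motion": [[0, 1, 0, 1, 255], [0, 0, 0, 0.5, 255], [0, 0, 0, 0, 255], [0, 0, 0, 0, 255], [0, 0, 0, 0, 255]]}}

```text
t: 15.73
tcp_pos: [0.5168, 0.1913, 0.1988]
tool_rot: [0.574, 0.819, 0.001, 0.006]
force: [1.1, 0.6, 0.2]
finger_gap: 0.179
```

```bash
python3 -c "
from h import *
st(.5203,.2045,20.3)"
```

```text
tcp [0.5168 0.1913 0.1988] yaw 19.95 gap 0.179 t 15.7333 F [1.06 0.62 0.23]
d cm [0.35 1.32] dyaw 0.35
```

>>> {"fn": "jog_arm", "kwargs": {"motion": [[0.3, 1.3, 0, 0.3, 255], [0, 0, 0, 0, 255], [0, 0, 0, 0, 255], [0, 0, 0, 0, 255]]}}

```text
t: 16.07
tcp_pos: [0.5208, 0.2017, 0.1988]
tool_rot: [0.574, 0.819, 0.0, 0.006]
force: [-0.4, 0.3, 0.8]
finger_gap: 0.183
```

```bash
python3 -c "
from h import *
st(.5203,.2045,20.3)"
```

```text
tcp [0.5208 0.2017 0.1988] yaw 19.9 gap 0.183 t 16.0667 F [-0.42  0.31  0.85]
d cm [-0.05  0.28] dyaw 0.4
```

>>> {"fn": "jog_arm", "kwargs": {"motion": [[0, 0.25, 0, 0.4, 255], [0, 0, -2, 0, 255], [0, 0, -2, 0, 255], [0, 0, -2, 0, 255], [0, 0, -1.0, 0, 255], [0, 0, 0, 0, 255], [0, 0, 0, 0, 255]]}}

```text
t: 16.65
tcp_pos: [0.5232, 0.2042, 0.1289]
tool_rot: [0.571, 0.821, 0.003, 0.008]
force: [0.1, -0.1, -1.4]
finger_gap: 0.185
```

```bash
python3 -c "
from h import *
st(.5203,.2045,20.3);s=shot('side','s10.png')
cv2.imwrite('pics/s10c.png',cv2.resize(s['img'][120:260,100:280,::-1],None,fx=4,fy=4))"
```

```text
tcp [0.5232 0.2042 0.1289] yaw 20.32 gap 0.185 t 16.65 F [ 0.14 -0.09 -1.38]
d cm [-0.29  0.03] dyaw -0.02
```

View pics/s10c.png

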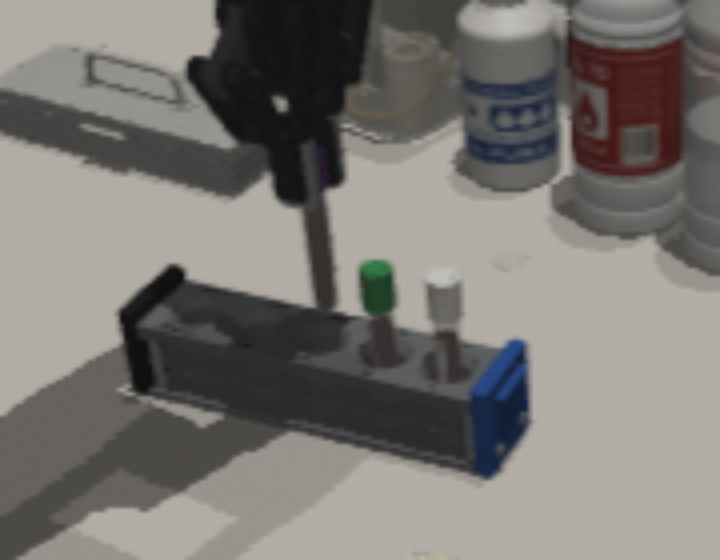

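The crop shows the purple tip at (325,305) above the third well, with green (378,288) and the control (443,295) clear. I'll correct x and go down.

>>> {"fn": "jog_arm", "kwargs": {"motion": [[-0.3, 0, -0.3, 0, 255], [0, 0, -0.8, 0, 255], [0, 0, -0.8, 0, 255], [0, 0, -0.5, 0, 255], [0, 0, 0, 0, 255]]}}

```text
t: 17.12
tcp_pos: [0.5227, 0.205, 0.1073]
tool_rot: [0.571, 0.821, 0.006, 0.011]
force: [-0.3, -0.7, 0.1]
finger_gap: 0.177
```

```bash
python3 -c "
from h import *
st(.5203,.2045,20.3)"
```

```text
tcp [0.5227 0.205  0.1073] yaw 20.34 gap 0.177 t 17.1167 F [-0.35 -0.7   0.14]
d cm [-0.24 -0.05] dyaw -0.04
```

>>> {"fn": "jog_arm", "kwargs": {"motion": [[-0.25, 0, -0.8, 0, 255], [-0.05, 0, -0.8, 0, 255], [-0.05, 0, -0.8, 0, 255], [0, 0, -0.6, 0, 255], [0, 0, 0, 0, 255]]}}

```text
t: 17.53
tcp_pos: [0.5185, 0.205, 0.0734]
tool_rot: [0.571, 0.821, 0.006, 0.011]
force: [0.1, 0.3, 3.8]
finger_gap: 0.185
```

```bash
python3 -c "
from h import *
st(.5203,.2045,20.3)"
```

```text
tcp [0.5185 0.205  0.0734] yaw 20.34 gap 0.185 t 17.5333 F [0.11 0.34 3.84]
d cm [ 0.18 -0.05] dyaw -0.04
```

A force of 3.8 N at the seating height means the tube is on the floor. Releasing and rising.

>>> {"fn": "jog_arm", "kwargs": {"motion": [[0, 0, 0, 0, 110], [0, 0, 0, 0, 110], [0, 0, 0, 0, 110], [0, 0, 0, 0, 110], [0, 0, 0, 0, 110]]}}

```text
t: 17.95
tcp_pos: [0.5188, 0.2049, 0.0726]
tool_rot: [0.571, 0.821, 0.006, 0.011]
force: [-0.4, 0.1, 0.6]
finger_gap: 0.574
```

>>> {"fn": "jog_arm", "kwargs": {"motion": [[0, 0, 1.0, 0, 110], [0, 0, 2, 0, 110], [0, 0, 2.5, 0, 110], [0, 0, 2.5, 0, 110], [0, 0, 1, 0, 110], [0, 0, 0, 0, 110]]}}

```text
t: 18.45
tcp_pos: [0.518, 0.2047, 0.1694]
tool_rot: [0.571, 0.821, 0.006, 0.011]
force: [0.7, -0.2, -0.6]
finger_gap: 0.568
```

```bash
python3 -c "
from h import *
st(.4955,-.173,3.4);s=shot('side','s11.png')"
```

```text
tcp [0.518  0.2047 0.1694] yaw 20.34 gap 0.568 t 18.45 F [ 0.67 -0.16 -0.59]
d cm [ -2.25 -37.77] dyaw -16.94
```

View pics/s11.png

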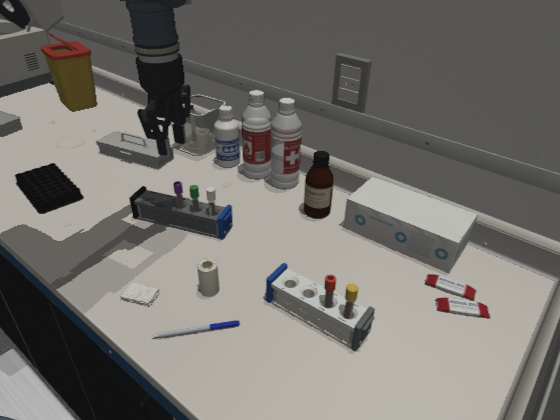

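Purple stands in place 3 at (178,187), level with green (195,191) and white (211,194). Red is next.

>>> {"fn": "jog_arm", "kwargs": {"motion": [[-0.2, -2.0, 0.3, -1.5, 110], [-0.2, -3, 0.2, -1.6, 110], [-0.2, -3.5, 0.2, -1.7, 110], [-0.2, -3.5, 0.2, -1.7, 110], [-0.2, -3.5, 0.2, -1.7, 110], [-0.2, -3.5, 0.2, -1.7, 110], [-0.2, -3.5, 0.2, -1.7, 110], [-0.2, -3.5, 0.2, -1.7, 110], [-0.2, -3.5, 0, -1.7, 110], [-0.2, -3.0, 0, -1, 110]]}}

```text
t: 19.33
tcp_pos: [0.4909, -0.1259, 0.182]
tool_rot: [0.68, 0.733, 0.004, 0.008]
force: [-0.4, -0.3, 0.0]
finger_gap: 0.568
```

>>> {"fn": "jog_arm", "kwargs": {"motion": [[-0.1, -2, 0, 0, 110], [0, -1, 0, 0, 110], [0, 0, 0, 0, 110], [0, 0, 0, 0, 110], [0, 0, 0, 0, 110]]}}

```text
t: 19.75
tcp_pos: [0.4877, -0.1621, 0.1791]
tool_rot: [0.684, 0.73, 0.003, 0.006]
force: [-0.4, 0.6, 0.1]
finger_gap: 0.57
```

```bash
python3 -c "
from h import *
st(.4955,-.173,3.4)"
```

```text
tcp [ 0.4877 -0.1621  0.1791] yaw 3.75 gap 0.57 t 19.75 F [-0.41  0.61  0.14]
d cm [ 0.78 -1.09] dyaw -0.35
```

>>> {"fn": "jog_arm", "kwargs": {"motion": [[0.7, -1.0, 0, -0.3, 110], [0, 0, 0, 0, 110], [0, 0, 0, 0, 110], [0, 0, -2, 0, 110], [0, 0, -2, 0, 110], [0, 0, -1, 0, 110], [0, 0, 0, 0, 110], [0, 0, 0, 0, 110]]}}

```text
t: 20.42
tcp_pos: [0.4978, -0.166, 0.1286]
tool_rot: [0.682, 0.732, 0.004, 0.007]
force: [0.4, 0.2, 0.5]
finger_gap: 0.565
```

```bash
python3 -c "
from h import *
st(.4955,-.173,3.4);shot('side','s12.png')"
```

```text
tcp [ 0.4978 -0.166   0.1286] yaw 4.05 gap 0.565 t 20.4167 F [0.37 0.23 0.46]
d cm [-0.23 -0.7 ] dyaw -0.65
```

View pics/s12.png

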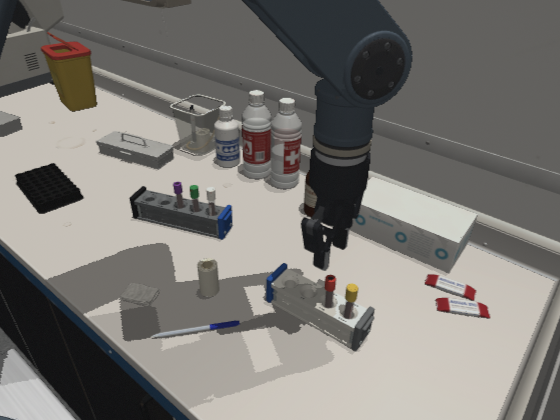

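The fingers at (310-335,250) are above and slightly left of the red cap at (330,283), and the bottle behind them is untouched. I'll correct by −0.7 cm in y.

>>> {"fn": "jog_arm", "kwargs": {"motion": [[-0.25, -0.65, 0, -0.6, 110], [0, 0, 0, 0, 110], [0, 0, 0, 0, 110]]}}

```text
t: 20.72
tcp_pos: [0.4963, -0.1731, 0.1306]
tool_rot: [0.685, 0.728, 0.004, 0.008]
force: [-0.5, -0.3, -0.4]
finger_gap: 0.565
```

```bash
python3 -c "
from h import *
st(.4955,-.173,3.4)"
```

```text
tcp [ 0.4963 -0.1731  0.1306] yaw 3.47 gap 0.565 t 20.7167 F [-0.51 -0.32 -0.41]
d cm [-0.08  0.01] dyaw -0.07
```

>>> {"fn": "jog_arm", "kwargs": {"motion": [[0, 0.05, -1.5, 0, 110], [-0.1, 0.05, -1.5, 0, 110], [-0.1, 0.05, -1.5, 0, 110], [-0.1, 0.05, -0.8, 0, 110], [0, 0, 0, 0, 110], [0, 0, 0, 0, 110]]}}

```text
t: 21.22
tcp_pos: [0.4964, -0.1741, 0.0804]
tool_rot: [0.686, 0.727, 0.005, 0.014]
force: [-0.4, -0.5, -0.0]
finger_gap: 0.567
```

```bash
python3 -c "
from h import *
st(.4955,-.173,3.4)"
```

```text
tcp [ 0.4964 -0.1741  0.0804] yaw 3.36 gap 0.567 t 21.2167 F [-0.4  -0.49 -0.01]
d cm [-0.09  0.11] dyaw 0.04
```

>>> {"fn": "jog_arm", "kwargs": {"motion": [[-0.1, 0.1, -0.8, 0, 110], [0, 0, 0, 0, 110], [0, 0, 0, 0, 110]]}}

```text
t: 21.47
tcp_pos: [0.4966, -0.1739, 0.0735]
tool_rot: [0.686, 0.727, 0.006, 0.016]
force: [0.2, -0.6, 0.9]
finger_gap: 0.567
```

>>> {"fn": "jog_arm", "kwargs": {"motion": [[0, 0, 0, 0, 255], [0, 0, 0, 0, 255], [0, 0, 0, 0, 255], [0, 0, 0, 0, 255], [0, 0, 0, 0, 255], [0, 0, 0, 0, 255]]}}

```text
t: 21.97
tcp_pos: [0.4966, -0.1739, 0.0746]
tool_rot: [0.686, 0.728, 0.006, 0.016]
force: [-0.2, 0.4, 0.8]
finger_gap: 0.18
```

>>> {"fn": "jog_arm", "kwargs": {"motion": [[0, 0, 1.5, 0, 255], [0, 0, 2, 0, 255], [0, 0, 2, 0, 255], [0, 0, 2, 0, 255], [0, 0, 2, 0, 255], [0, 0, 1.5, 0, 255], [0, 0, 1, 0, 255], [0, 0, 0, 0, 255]]}}

```text
t: 22.63
tcp_pos: [0.4962, -0.1732, 0.1993]
tool_rot: [0.686, 0.727, 0.006, 0.016]
force: [0.2, -1.1, 0.6]
finger_gap: 0.184
```

```bash
python3 -c "
from h import *
st(.5078,.2383,20.3);shot('side','s13.png')"
```

```text
tcp [ 0.4962 -0.1732  0.1993] yaw 3.35 gap 0.184 t 22.6333 F [ 0.16 -1.09  0.6 ]
d cm [ 1.16 41.15] dyaw 16.95
```

View pics/s13.png

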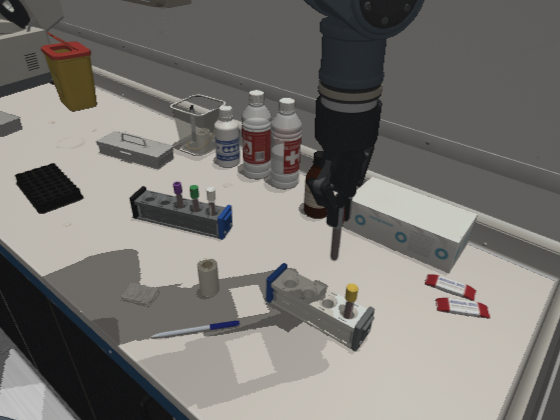

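The red tube is held at about (335,235). Carrying it to place 4.

>>> {"fn": "jog_arm", "kwargs": {"motion": [[0.2, 2.0, 0.1, 1, 255], [0.2, 3, 0.2, 1.3, 255], [0.2, 3.5, 0.2, 1.4, 255], [0.2, 3.5, 0.2, 1.4, 255], [0.2, 3.5, 0.2, 1.4, 255], [0.2, 3.5, 0.2, 1.4, 255], [0.1, 3.5, 0.2, 1.4, 255], [0.1, 3.5, 0.2, 1.4, 255], [0.1, 3.5, 0.1, 1.4, 255], [0, 3.5, 0.1, 1.4, 255]]}}

```text
t: 23.52
tcp_pos: [0.5069, 0.1631, 0.2063]
tool_rot: [0.598, 0.802, 0.004, 0.011]
force: [0.2, 0.1, -0.1]
finger_gap: 0.181
```

>>> {"fn": "jog_arm", "kwargs": {"motion": [[0, 3, 0, 1, 255], [0, 2, 0, 0.5, 255], [0, 1, 0, 0, 255], [0, 0, 0, 0, 255], [0, 0, 0, 0, 255], [0, 0, 0, 0, 255]]}}

```text
t: 24.02
tcp_pos: [0.5024, 0.2316, 0.2]
tool_rot: [0.583, 0.813, 0.001, 0.007]
force: [-0.6, 0.0, 0.0]
finger_gap: 0.179
```

```bash
python3 -c "
from h import *
st(.5078,.2383,20.3)"
```

```text
tcp [0.5024 0.2316 0.2   ] yaw 18.71 gap 0.179 t 24.0167 F [-0.56  0.04  0.04]
d cm [0.54 0.67] dyaw 1.59
```

>>> {"fn": "jog_arm", "kwargs": {"motion": [[0.5, 0.65, 0, 1.5, 255], [0, 0, 0, 0, 255], [0, 0, 0, 0, 255], [0, 0, 0, 0, 255]]}}

```text
t: 24.35
tcp_pos: [0.5087, 0.2341, 0.1995]
tool_rot: [0.574, 0.819, 0.0, 0.007]
force: [-0.2, 0.6, -0.9]
finger_gap: 0.181
```

```bash
python3 -c "
from h import *
st(.5078,.2383,20.3)"
```

```text
tcp [0.5087 0.2341 0.1995] yaw 19.99 gap 0.181 t 24.35 F [-0.23  0.64 -0.87]
d cm [-0.09  0.42] dyaw 0.31
```

>>> {"fn": "jog_arm", "kwargs": {"motion": [[-0.1, 0.4, 0, 0.3, 255], [0, 0, -2, 0, 255], [0, 0, -2, 0, 255], [0, 0, -2, 0, 255], [0, 0, -1.0, 0, 255], [0, 0, 0, 0, 255], [0, 0, 0, 0, 255]]}}

```text
t: 24.93
tcp_pos: [0.5102, 0.2376, 0.1298]
tool_rot: [0.573, 0.82, 0.003, 0.009]
force: [0.4, 0.3, 0.8]
finger_gap: 0.18
```

```bash
python3 -c "
from h import *
st(.5078,.2383,20.3);s=shot('side','s14.png')
cv2.imwrite('pics/s14c.png',cv2.resize(s['img'][120:260,100:280,::-1],None,fx=4,fy=4))"
```

```text
tcp [0.5102 0.2376 0.1298] yaw 20.15 gap 0.18 t 24.9333 F [0.4  0.3  0.77]
d cm [-0.24  0.07] dyaw 0.15
```

View pics/s14c.png

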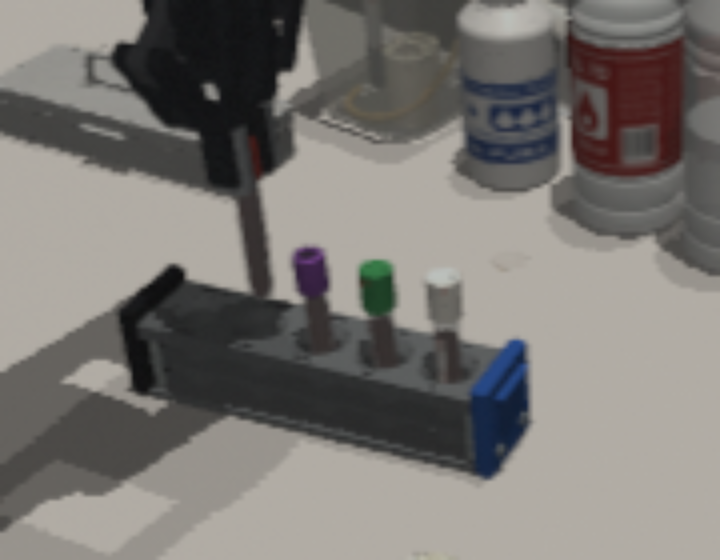

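The red tip at (260,290) is above well 4, and purple, green and white stand upright. Lowering.

>>> {"fn": "jog_arm", "kwargs": {"motion": [[-0.25, 0.05, -0.3, 0.1, 255], [0, 0, -0.8, 0, 255], [-0.05, 0, -0.8, 0, 255], [-0.05, 0, -0.5, 0, 255], [0, 0, 0, 0, 255]]}}

```text
t: 25.4
tcp_pos: [0.5088, 0.239, 0.1075]
tool_rot: [0.572, 0.82, 0.006, 0.012]
force: [0.0, -0.3, 0.5]
finger_gap: 0.18
```

```bash
python3 -c "
from h import *
st(.5078,.2383,20.3)"
```

```text
tcp [0.5088 0.239  0.1075] yaw 20.28 gap 0.18 t 25.4 F [ 0.02 -0.33  0.55]
d cm [-0.1  -0.07] dyaw 0.02
```

>>> {"fn": "jog_arm", "kwargs": {"motion": [[-0.1, -0.05, -0.8, 0, 255], [0, 0, -0.8, 0, 255], [0, 0, -0.8, 0, 255], [0, 0, -0.5, 0, 255], [0, 0, 0, 0, 255]]}}

```text
t: 25.82
tcp_pos: [0.5075, 0.2384, 0.0751]
tool_rot: [0.572, 0.82, 0.006, 0.012]
force: [0.5, -0.5, -0.1]
finger_gap: 0.179
```

```bash
python3 -c "
from h import *
st(.5078,.2383,20.3)"
```

```text
tcp [0.5075 0.2384 0.0751] yaw 20.28 gap 0.179 t 25.8167 F [ 0.46 -0.48 -0.07]
d cm [ 0.03 -0.01] dyaw 0.02
```

>>> {"fn": "jog_arm", "kwargs": {"motion": [[0, 0, 0, 0, 110], [0, 0, 0, 0, 110], [0, 0, 0, 0, 110], [0, 0, 0, 0, 110], [0, 0, 0, 0, 110]]}}

```text
t: 26.23
tcp_pos: [0.5078, 0.2384, 0.0748]
tool_rot: [0.572, 0.82, 0.006, 0.012]
force: [0.9, 1.1, -0.1]
finger_gap: 0.572
```

>>> {"fn": "jog_arm", "kwargs": {"motion": [[0, 0, 1.0, 0, 110], [0, 0, 2, 0, 110], [0, 0, 2.5, 0, 110], [0, 0, 2.5, 0, 110], [0, 0, 1, 0, 110], [0, 0, 0, 0, 110]]}}

```text
t: 26.73
tcp_pos: [0.5071, 0.2383, 0.1718]
tool_rot: [0.572, 0.82, 0.006, 0.012]
force: [-0.2, -0.1, -0.8]
finger_gap: 0.568
```

```bash
python3 -c "
from h import *
st(.4975,-.209,3.4);s=shot('side','s15.png')"
```

```text
tcp [0.5071 0.2383 0.1718] yaw 20.28 gap 0.568 t 26.7333 F [-0.18 -0.09 -0.75]
d cm [ -0.96 -44.73] dyaw -16.88
```

View pics/s15.png

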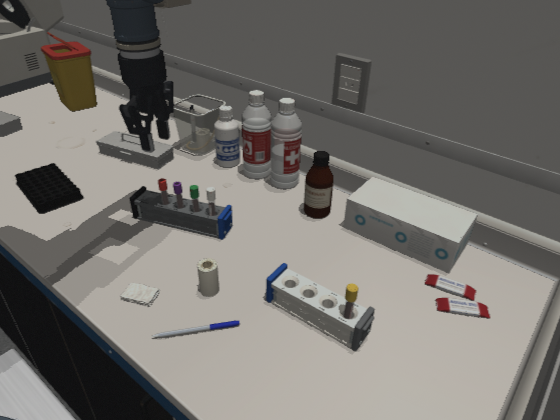

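Red is in place 4 at (163,184), in line with the others. Yellow at (352,292) is last.

>>> {"fn": "jog_arm", "kwargs": {"motion": [[0, -2.0, 0.3, -1.5, 110], [0, -3, 0.2, -1.6, 110], [0, -3.6, 0.2, -1.6, 110], [0, -3.6, 0.2, -1.6, 110], [0, -3.6, 0.2, -1.6, 110], [0, -3.6, 0.2, -1.6, 110], [-0.1, -3.6, 0.2, -1.6, 110], [-0.1, -3.6, 0.2, -1.6, 110], [-0.1, -3.6, 0, -1.6, 110], [-0.1, -3.6, 0, -1, 110]]}}

```text
t: 27.62
tcp_pos: [0.4965, -0.1053, 0.1845]
tool_rot: [0.675, 0.738, 0.004, 0.009]
force: [0.5, 0.3, 0.1]
finger_gap: 0.569
```

>>> {"fn": "jog_arm", "kwargs": {"motion": [[0, -3.5, 0, -0.5, 110], [0, -3, 0, 0, 110], [0, -1.5, 0, 0, 110], [0, 0, 0, 0, 110], [0, 0, 0, 0, 110], [0, 0, 0, 0, 110]]}}

```text
t: 28.12
tcp_pos: [0.493, -0.1961, 0.1803]
tool_rot: [0.683, 0.73, 0.003, 0.006]
force: [0.4, 0.3, 0.7]
finger_gap: 0.566
```

```bash
python3 -c "
from h import *
st(.4975,-.209,3.4)"
```

```text
tcp [ 0.493  -0.1961  0.1803] yaw 3.84 gap 0.566 t 28.1167 F [0.44 0.27 0.74]
d cm [ 0.45 -1.29] dyaw -0.44
```

>>> {"fn": "jog_arm", "kwargs": {"motion": [[0.4, -1.2, 0, -0.4, 110], [0, 0, 0, 0, 110], [0, 0, 0, 0, 110], [0, 0, -2, 0, 110], [0, 0, -2, 0, 110], [0, 0, -1, 0, 110], [0, 0, 0, 0, 110], [0, 0, 0, 0, 110]]}}

```text
t: 28.78
tcp_pos: [0.4988, -0.2017, 0.1295]
tool_rot: [0.682, 0.731, 0.003, 0.006]
force: [0.1, -0.4, 0.3]
finger_gap: 0.57
```

```bash
python3 -c "
from h import *
st(.4975,-.209,3.4)"
```

```text
tcp [ 0.4988 -0.2017  0.1295] yaw 3.99 gap 0.57 t 28.7833 F [ 0.11 -0.41  0.34]
d cm [-0.13 -0.73] dyaw -0.59
```

>>> {"fn": "jog_arm", "kwargs": {"motion": [[-0.2, -0.65, 0, -0.55, 110], [0, 0, 0, 0, 110], [0, 0, 0, 0, 110]]}}

```text
t: 29.03
tcp_pos: [0.4976, -0.2081, 0.131]
tool_rot: [0.685, 0.728, 0.004, 0.007]
force: [0.9, -0.3, 0.8]
finger_gap: 0.569
```

```bash
python3 -c "
from h import *
st(.4975,-.209,3.4);shot('side','s16.png')"
```

```text
tcp [ 0.4976 -0.2081  0.131 ] yaw 3.5 gap 0.569 t 29.0333 F [ 0.88 -0.32  0.76]
d cm [-0.01 -0.09] dyaw -0.1
```

View pics/s16.png

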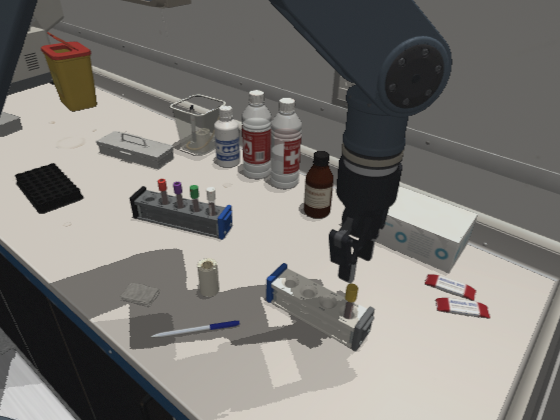

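The fingers at (340-375,260) straddle the yellow cap at (351,292). Descending.

>>> {"fn": "jog_arm", "kwargs": {"motion": [[0, 0, -1.5, 0, 110], [-0.1, 0.05, -1.5, 0, 110], [-0.1, 0.05, -1.5, 0, 110], [-0.1, 0.05, -0.8, 0, 110], [0, 0, 0, 0, 110], [0, 0, 0, 0, 110]]}}

```text
t: 29.58
tcp_pos: [0.4978, -0.2096, 0.0809]
tool_rot: [0.686, 0.728, 0.004, 0.013]
force: [-0.2, 0.5, 0.7]
finger_gap: 0.569
```

```bash
python3 -c "
from h import *
st(.4975,-.209,3.4)"
```

```text
tcp [ 0.4978 -0.2096  0.0809] yaw 3.45 gap 0.569 t 29.5833 F [-0.23  0.46  0.73]
d cm [-0.03  0.06] dyaw -0.05
```

>>> {"fn": "jog_arm", "kwargs": {"motion": [[-0.1, 0.1, -0.8, 0, 110], [0, 0, 0, 0, 110], [0, 0, 0, 0, 110]]}}

```text
t: 29.83
tcp_pos: [0.498, -0.2093, 0.074]
tool_rot: [0.686, 0.728, 0.005, 0.015]
force: [-0.4, -0.3, -1.0]
finger_gap: 0.566
```

>>> {"fn": "jog_arm", "kwargs": {"motion": [[0, 0, 0, 0, 255], [0, 0, 0, 0, 255], [0, 0, 0, 0, 255], [0, 0, 0, 0, 255], [0, 0, 0, 0, 255], [0, 0, 0, 0, 255]]}}

```text
t: 30.33
tcp_pos: [0.4976, -0.2093, 0.075]
tool_rot: [0.685, 0.728, 0.004, 0.015]
force: [-0.6, -0.2, -0.1]
finger_gap: 0.182
```

>>> {"fn": "jog_arm", "kwargs": {"motion": [[0, 0, 1.5, 0, 255], [0, 0, 2, 0, 255], [0, 0, 2, 0, 255], [0, 0, 2, 0, 255], [0, 0, 2, 0, 255], [0, 0, 1.5, 0, 255], [0, 0, 1, 0, 255], [0, 0, 0, 0, 255]]}}

```text
t: 31.0
tcp_pos: [0.4984, -0.2095, 0.2001]
tool_rot: [0.686, 0.728, 0.005, 0.016]
force: [-1.4, -0.5, -0.6]
finger_gap: 0.177
```

```bash
python3 -c "
from h import *
st(.4954,.272,20.3);shot('side','s17.png')"
```

```text
tcp [ 0.4984 -0.2095  0.2001] yaw 3.43 gap 0.177 t 31.0 F [-1.39 -0.47 -0.64]
d cm [-0.3  48.15] dyaw 16.87
```

View pics/s17.png

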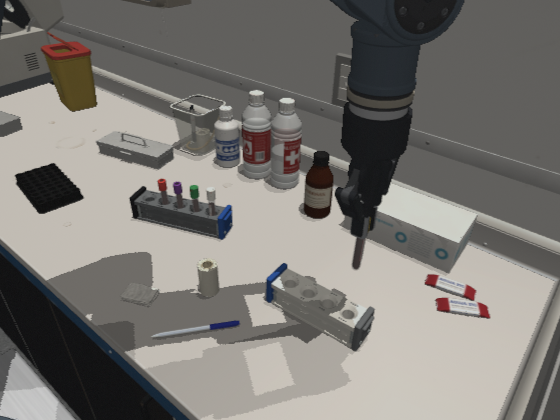

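Yellow is held at about (360,245) and the collection rack is empty. Carrying it to place 5.

>>> {"fn": "jog_arm", "kwargs": {"motion": [[0.1, 2.0, 0.1, 1, 255], [0.1, 3, 0.2, 1.3, 255], [0.1, 3.5, 0.2, 1.3, 255], [0.1, 3.5, 0.2, 1.3, 255], [0, 3.5, 0.2, 1.3, 255], [0, 3.5, 0.2, 1.3, 255], [0, 3.5, 0.2, 1.3, 255], [0, 3.5, 0.2, 1.3, 255], [0, 3.5, 0.2, 1.3, 255], [0, 3.5, 0.2, 1.3, 255]]}}

```text
t: 31.88
tcp_pos: [0.4982, 0.1266, 0.2095]
tool_rot: [0.603, 0.797, 0.004, 0.012]
force: [0.2, 0.2, -0.5]
finger_gap: 0.18
```

>>> {"fn": "jog_arm", "kwargs": {"motion": [[0, 3.5, 0.2, 1.3, 255], [0, 3.5, 0.2, 1.0, 255], [0, 3.2, 0, 0.7, 255], [0, 2, 0, 0, 255], [0, 1, 0, 0, 255], [0, 0, 0, 0, 255], [0, 0, 0, 0, 255], [0, 0, 0, 0, 255]]}}

```text
t: 32.55
tcp_pos: [0.4921, 0.2707, 0.2053]
tool_rot: [0.577, 0.817, 0.0, 0.007]
force: [-0.5, -0.4, 0.2]
finger_gap: 0.186
```

```bash
python3 -c "
from h import *
st(.4954,.272,20.3)"
```

```text
tcp [0.4921 0.2707 0.2053] yaw 19.53 gap 0.186 t 32.55 F [-0.46 -0.44  0.15]
d cm [0.33 0.13] dyaw 0.77
```

>>> {"fn": "jog_arm", "kwargs": {"motion": [[0.25, 0.2, 0, 0.6, 255], [0, 0, 0, 0, 255], [0, 0, -2, 0, 255], [0, 0, -2, 0, 255], [0, 0, -2, 0, 255], [0, 0, -1.3, 0, 255], [0, 0, 0, 0, 255], [0, 0, 0, 0, 255]]}}

```text
t: 33.22
tcp_pos: [0.4991, 0.2637, 0.1317]
tool_rot: [0.578, 0.816, 0.001, 0.009]
force: [0.3, 0.6, 0.2]
finger_gap: 0.184
```

```bash
python3 -c "
from h import *
st(.4954,.272,20.3);s=shot('side','s18.png')
cv2.imwrite('pics/s18c.png',cv2.resize(s['img'][120:260,100:280,::-1],None,fx=4,fy=4))"
```

```text
tcp [0.4991 0.2637 0.1317] yaw 19.44 gap 0.184 t 33.2167 F [0.31 0.64 0.17]
d cm [-0.37  0.83] dyaw 0.86
```

View pics/s18c.png

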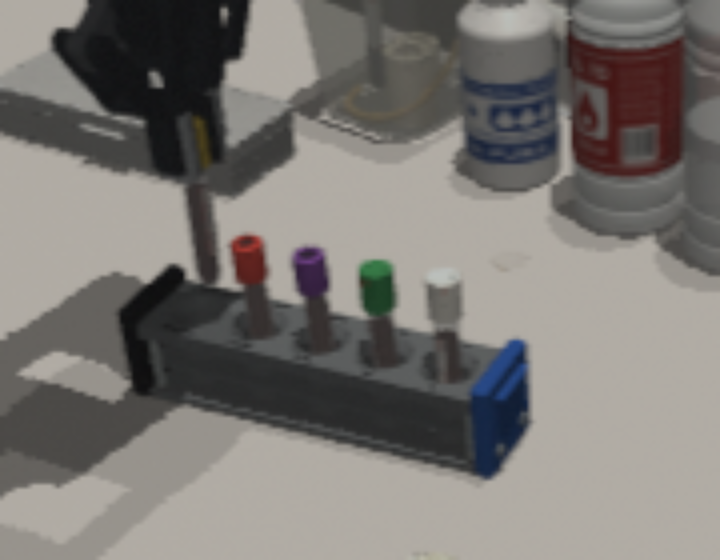

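The yellow tip at (208,278) sits about 8 mm toward red, matching the measured offset. I'll correct that before going further down.

>>> {"fn": "jog_arm", "kwargs": {"motion": [[-0.35, 0.75, 0, 0.8, 255], [0, 0, 0, 0, 255], [0, 0, 0, 0, 255]]}}

```text
t: 33.52
tcp_pos: [0.4973, 0.2715, 0.1344]
tool_rot: [0.572, 0.82, 0.003, 0.011]
force: [0.8, -0.4, 0.3]
finger_gap: 0.181
```

```bash
python3 -c "
from h import *
st(.4954,.272,20.3)"
```

```text
tcp [0.4973 0.2715 0.1344] yaw 20.23 gap 0.181 t 33.5167 F [ 0.83 -0.43  0.33]
d cm [-0.19  0.05] dyaw 0.07
```

>>> {"fn": "jog_arm", "kwargs": {"motion": [[-0.2, 0, -0.8, 0, 255], [-0.05, 0, -0.8, 0, 255], [-0.05, 0, -0.8, 0, 255], [-0.05, 0, -0.5, 0, 255], [0, 0, 0, 0, 255]]}}

```text
t: 33.93
tcp_pos: [0.4941, 0.2726, 0.105]
tool_rot: [0.571, 0.821, 0.005, 0.012]
force: [-0.3, -0.3, 0.9]
finger_gap: 0.178
```

```bash
python3 -c "
from h import *
st(.4954,.272,20.3)"
```

```text
tcp [0.4941 0.2726 0.105 ] yaw 20.32 gap 0.178 t 33.9333 F [-0.33 -0.33  0.91]
d cm [ 0.13 -0.06] dyaw -0.02
```

>>> {"fn": "jog_arm", "kwargs": {"motion": [[0.15, -0.05, -0.8, 0, 255], [0, 0, -0.8, 0, 255], [0, 0, -0.8, 0, 255], [0, 0, -0.3, 0, 255], [0, 0, 0, 0, 255]]}}

```text
t: 34.35
tcp_pos: [0.4954, 0.2718, 0.0744]
tool_rot: [0.571, 0.821, 0.004, 0.012]
force: [-1.4, 0.3, 12.8]
finger_gap: 0.181
```

```bash
python3 -c "
from h import *
st(.4954,.272,20.3)"
```

```text
tcp [0.4954 0.2718 0.0744] yaw 20.32 gap 0.181 t 34.35 F [-1.44  0.28 12.81]
d cm [0.   0.02] dyaw -0.02
```

Seated on the floor (12.8 N). Release and rise well clear.

>>> {"fn": "jog_arm", "kwargs": {"motion": [[0, 0, 0.1, 0, 255], [0, 0, 0, 0, 110], [0, 0, 0, 0, 110], [0, 0, 0, 0, 110], [0, 0, 0, 0, 110], [0, 0, 0, 0, 110]]}}

```text
t: 34.85
tcp_pos: [0.4963, 0.2719, 0.0746]
tool_rot: [0.571, 0.821, 0.005, 0.012]
force: [0.5, -0.5, -0.5]
finger_gap: 0.569
```

>>> {"fn": "jog_arm", "kwargs": {"motion": [[0, 0, 1.0, 0, 110], [0, 0, 2, 0, 110], [0, 0, 2.5, 0, 110], [0, 0, 2.5, 0, 110], [0, 0, 2.5, 0, 110], [0, 0, 2.5, 0, 110], [0, 0, 1, 0, 110], [0, 0, 0, 0, 110], [0, 0, 0, 0, 110]]}}

```text
t: 35.6
tcp_pos: [0.4939, 0.2712, 0.2252]
tool_rot: [0.571, 0.821, 0.005, 0.012]
force: [0.3, -0.4, -0.4]
finger_gap: 0.568
```

>>> {"fn": "jog_arm", "kwargs": {"motion": [[-0.5, 2, 0, 0, 110], [-1, 3, 0, 0, 110], [-1, 3, 0, 0, 110], [-1, 3, 0, 0, 110], [-1, 3, 0, 0, 110], [-1, 3, 0, 0, 110], [-0.5, 1, 0, 0, 110], [0, 0, 0, 0, 110], [0, 0, 0, 0, 110], [0, 0, 0, 0, 110]]}}

```text
t: 36.43
tcp_pos: [0.4265, 0.4526, 0.2155]
tool_rot: [0.573, 0.819, -0.004, 0.01]
force: [0.0, -0.2, -0.8]
finger_gap: 0.568
```

```bash
python3 - <<'E'
from h import *
st()
s=shot('side','s19.png');t=shot('top','t19.png')
d=np.array([.3463,-.938]);c=np.array([.5203,.2045])
for n,s in(('top',t),('side',s)):
    P=pts(s);Z=P[...,2]
    for lo,hi,nm in((.085,.108,'cap'),(.054,.0635,'roll')):
        b=(Z>lo)&(Z<hi)&(P[...,0]>.38)&(P[...,0]<.6)&(P[...,1]>-.3)&(P[...,1]<.31)
        k,l,q,ce=cv2.connectedComponentsWithStats(b.astype(np.uint8))
        for i in range(1,k):
            if q[i,4]<15: continue
            p=P[l==i];m=(p.min(0)+p.max(0))/2;r=m[:2]-c
            print(n,nm,ce[i].round(),m.round(4),'along',round(r@d,4),'across',round(r@np.array([.938,.3463]),4),'zmax',p[:,2].max().round(4),s['img'][l==i].mean(0).round())
E
```

```text
tcp [0.4265 0.4526 0.2155] yaw 20.06 gap 0.568 t 36.4333 F [ 0.05 -0.23 -0.8 ]
top cap [226. 240.] [0.5456 0.1378 0.0954] along 0.0713 across 0.0006 zmax 0.1026 [158. 158. 158.]
top cap [213. 247.] [0.5316 0.17   0.0939] along 0.0362 across -0.0013 zmax 0.1015 [ 75. 122.  84.]
top cap [199. 254.] [0.5193 0.2051 0.0935] along -0.0009 across -0.0007 zmax 0.1016 [ 93.  74. 100.]
top cap [185. 260.] [0.5086 0.2387 0.0927] along -0.0362 across 0.0008 zmax 0.0997 [128.  75.  71.]
top cap [170. 265.] [0.4988 0.2723 0.095 ] along -0.0711 across 0.0033 zmax 0.1029 [154. 141.  76.]
top roll [239. 236.] [0.5574 0.1118 0.056 ] along 0.0998 across 0.0027 zmax 0.0579 [ 68.  90. 139.]
top roll [382. 242.] [ 0.5126 -0.2348  0.0563] along 0.4094 across -0.1593 zmax 0.0586 [121. 121. 119.]
top roll [166. 278.] [0.4726 0.2931 0.0559] along -0.0996 across -0.014 zmax 0.0577 [68. 68. 68.]
top roll [281. 288.] [0.4235 0.0199 0.0587] along 0.1396 across -0.1547 zmax 0.0633 [158. 156. 146.]
side cap [148. 178.] [0.497  0.2699 0.0923] along -0.0694 across 0.0007 zmax 0.0997 [119. 104.  54.]
side cap [162. 18
[... 377 characters left out ...]
.]
side roll [150. 193.] [0.4959 0.2695 0.0587] along -0.0694 across -0.0004 zmax 0.0632 [66. 61. 59.]
side roll [164. 197.] [0.5048 0.235  0.0586] along -0.034 across -0.0039 zmax 0.063 [56. 51. 50.]
side roll [180. 201.] [0.5172 0.2005 0.0586] along 0.0027 across -0.0043 zmax 0.0632 [56. 51. 51.]
side roll [196. 204.] [0.5292 0.1669 0.0587] along 0.0384 across -0.0047 zmax 0.0632 [56. 53. 52.]
side roll [212. 207.] [0.5425 0.1349 0.0588] along 0.0729 across -0.0033 zmax 0.0633 [65. 62. 61.]
side roll [207. 265.] [0.4213 0.0195 0.0579] along 0.1393 across -0.157 zmax 0.0618 [141. 139. 124.]
side roll [369. 311.] [ 0.5116 -0.2361  0.0548] along 0.4103 across -0.1607 zmax 0.0555 [91. 92. 92.]
```

View pics/s19.png

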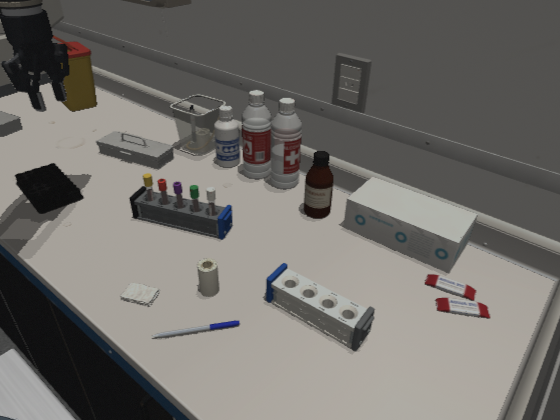

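View pics/t19.png

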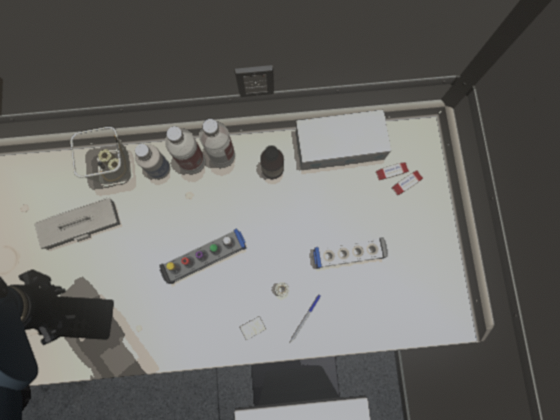

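Both views show white, green, purple, red and yellow in places 1 to 5, at side-view caps (211,192), (194,189), (177,186), (162,182) and (148,178). They are upright and at the same height. The collection rack is empty, the tape roll and bottle have not moved, and the arm is clear.

```bash
python3 -c "
from h import *
print(sign_off())"
```

```text
the job is handed in; nothing more can be done
None
```

I moved the four tubes one at a time in the order green, purple, red, yellow, into places 2 to 5 of the analyser rack. I handed the job in at about 36.5 s; no verdict is reported.

- **Tube positions:** In the last pictures all five caps, including the white control, are within about 3 mm of their places along the row and about 4 mm across it. Their tops are all near 0.10 m, so the tubes are seated and upright.
- **Surroundings:** The collection rack is empty. The tape roll measured in the same place as at the start, to within about 1 mm, and the bottle looks unmoved in the pictures (not measured). The arm is clear of everything.
- **Disagreement:** The two cameras differ by up to 4 mm across the row (top +3 to −1 mm, side +1 to −4 mm). I put this down mainly to calibration and to each camera seeing only one side of the caps; it is well inside the 10 mm limit.
- **Corrections:** The arm often stopped up to about 15 mm off after the long moves, so I re-measured and corrected before each grasp and insertion. Yellow needed about 8 mm just before it went in. The highest force I read was 12.8 N, when yellow touched the rack floor.

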